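# Brush the pebbles and shells off a warped base panel into the dustpan

## Task

With the yellow scrubbing brush, brush the warped plywood panel along its whole length, from the end away from the dustpan slowly to the dustpan end, with the bristles kept pressed lightly and evenly on the wood the whole way (about half a kilo of push, never so hard that the bristles are crushed), so that all the pebbles and shells drop into the dustpan. Then stand the brush back where it was, bristles down, and let go. Move the stones and shells only with the brush, and leave the dustpan and the other things standing where they are.

Things in the scene. Friction and masses are not known exactly. Their poses are not given: they have to be found in the camera images.
- board: The warped plywood panel (12 mm ply) on timber bearers, fixed. Origin on the table under the panel's middle, z up, y along its 320 mm length (+y: the end away from the dustpan, -y: the dustpan end), x across its 240 mm width. The middle part (y -55 to 55 mm) is flat and level, its top 50 mm above the origin. Beyond it both ends curl up. The panel does not give when brushed.
- board_mid (a point): Centre of the top face of the panel's flat middle part. From y = +-55 mm outwards the wood rises nearly straight (slightly steeper towards the end): at y = +-160 mm it is anywhere from 4 to 21 mm higher than this point, each end for itself and different every time. How far an end has curled is not told: feel for it.
- brush_grip (a point): Centre of the handle bar of the loose yellow scrubbing brush. The bar is 124 mm long (brush x), 26 mm wide (brush y, grasp it across this) and 24 mm tall, with 23 mm of free space under it above the brush block; its centre is 81 mm above the bristle tips. Brush z points up out of the handle. Block 180 x 58 x 18 mm. About 0.18 to 0.35 kg.
- brush_face (a point): Centre of the bristle tips of the brush, 81 mm below brush_grip. Bristle area 170 mm (brush x) by 44 mm (brush y), 28 mm deep. The bristles are springy: they begin to give at 3 N, then 2.5 N per mm, and are crushed flat after 6 mm (18 N), where the block becomes hard.
- dustpan: The loose blue dustpan on the table. Origin on its underside, middle of the tray, +y to its open mouth (lip at y = 100 mm), handle to -y. Tray 220 mm (x) by 200 mm (y), floor 3 mm thick, side walls rising from 8 mm at the lip to 50 mm, back wall 50 mm high. The lip reaches about 30 mm in under the board's end, so what is pushed off that end drops in.
- pebble1_mid (a point): Centre of a loose beach pebble, an oval about 34 x 29 mm, 16 mm high, lying at the start on the flat middle part of the board (20 g); point 8 mm above its underside.
- pebble2_mid (a point): Centre of a loose beach pebble, an oval about 34 x 29 mm, 16 mm high, lying at the start on the flat middle part of the board (20 g); point 8 mm above its underside.
- pebble3_mid (a point): Centre of a loose beach pebble, an oval about 34 x 29 mm, 16 mm high, lying at the start on the flat middle part of the board (20 g); point 8 mm above its underside.
- shell1_mid (a point): Centre of a loose cockle shell lying dome up, 36 x 33 mm, 16 mm high, lying at the start on the flat middle part of the board (20 g); point 8 mm above its underside.
- shell2_mid (a point): Centre of a loose cockle shell lying dome up, 36 x 33 mm, 16 mm high, lying at the start on the flat middle part of the board (20 g); point 8 mm above its underside.
- jar: The closed glass jar with a screw-top lid, 76 mm across, 115 mm high, loose, a bystander. Origin at the centre of its underside, z up.
- strainer: The aluminium drain strainer, a perforated basket 86 mm across the rim with a knob on a stem, 48 mm high, loose, a bystander. Origin at the centre of its underside, z up.
- cup: A white cup, 74 mm across, 85 mm high, loose, a bystander. Origin at the centre of its underside, z up.
- tin: A tin with a green band, 72 mm across, 100 mm high, loose, a bystander. Origin at the centre of its underside, z up.
- detergent: An orange detergent bottle, 70 mm across, 190 mm high, loose, a bystander. Origin at the centre of its underside, z up.
Not all that is in view belongs to the job. Leave any purple or red look-alike of the part that bears shell2_mid alone. What is shaped like the part that bears brush_grip but black is not meant.

How it is judged:
By the outcome, as a careful person would: the job done as asked, in the order asked, and still so for the second after the job is handed in, with the robot touching nothing.
It also fails if it takes over 64 s, if anything falls off the work surface, if the arm or the gripper's body presses on something with over 40 N, if the wrist force passes 120 N, or if a joint passes its speed limit or range.

## Robot

A 6-joint arm with a two-finger parallel gripper is mounted at the origin on the work surface. World frame = base frame: x ahead of the robot, y to its left, z up, the work surface at z = 0. Lengths are in m, angles in rad, forces in N, time in s.
With the tool pointing down it reaches from about 0.35 to 0.975 m from the base axis. Payload 4.9 kg.
Tool frame: the origin (TCP) lies at the very end of the fingers, on their centre line; the grasp point (between the pads) lies 19 mm behind it; z points along the fingers, y is the direction in which the jaws open and shut (so a half turn about z gives the same grasp; the last joint's range is limited). The gripper opens to 85 mm and grips with 20 to 120 N. Pads are 22 mm wide; open, the fingers measure 114 mm over their backs; the gripper's body (76 mm by 85 mm) begins 54 mm behind the grasp point. The pads swing forward as they close: fully open they stand 13 mm farther back than shut.
Start: joints at [1.146, 0.053, 1.613, -0, 1.476, -0.119], TCP at [0.188, 0.596, 0.211] pointing down, gripper open.
Joint ranges: [-3.01, 3.01], [-1.01, 2.22], [0.06, 2.58], [-1.02, 4.17], [0.09, 2.62], [-3.14, 3.14]. Speed limits (rad/s): [2.57, 2.57, 3.14, 3.14, 3.14, 3.14].

## Interface

Orientations are given as a unit quaternion [w, x, y, z].
In Python, from plant import monitor, eyes, manip gives the robot as it stands.
- The arm moves only by the tool step_arm, never from a script. Its argument "motion" is a list of rows, each a list of 7 numbers: the shift along the world's x, y, z scaled (see below), then the turn, a rotation vector about the world's x, y, z scaled (see below), then the closure in counts, from 0 (fully open) to 255 (shut). In form: [[x, y, z, ax, ay, az, grip], ...]. A call has 1 to 10 rows; each row is the pose to reach, as a shift and turn from the pose commanded when the call began; what a row does not reach only later rows make up. The controller multiplies each number of a shift by 0.5 m and each number of a turn by 1.5 rad. A row lasts 1/10 s, in which the tool goes at most 50 mm and 8.59 degrees, less where a joint would pass 70% of its speed; a pose out of reach is approached as far as the arm can. A call with a number of a shift or a turn outside -1 to 1 is refused whole. A call with a gripper value outside its range is refused whole. The fingers move at their own pace and stop on an object; the grip force is fixed at half the most. Time passes only in rows, so rows that repeat a pose let the fingers close. It gives the time, the measured TCP pose, the force and the opening at its end, in the units of the state.
- monitor.state(): the state, without advancing time (a new reading comes with each control period).
- eyes.grab_frame(name): name is "scene" or "side" or "wrist"; returns a dict with "pixels" (480x640x3 uint8, red, green, blue), "mtx" (3x3 intrinsics, pixels), "rvec" (rotation vector, rad) and "tvec" (3), from world to camera coordinates, as OpenCV has them; the wrist camera has in their place "hand_eye" (4x4, takes a point from camera to tool coordinates, whose origin is the TCP and whose axes are the flange's). Camera axes: x right, y down, z forward; pixel columns grow to the right and rows downward; lengths in m; the calibration is good to about 2 mm. A picture is of the moment at which its call begins: read the wrist's pose just before it. There is no depth.
- manip.job_done(): hands the job in, once; it reports no verdict.
Trained networks look in the newest picture that a camera, given by its name, has taken for a name from the list of things; names that differ only in an ending like _2 or _b are one class to them, and where a whole thing is asked for, a point or a joint stands for the part that bears it (a point fixed in the world has none). Each returns a list of dicts, best first, with "p" (0 to 1); they miss things now and then, are a little off and sometimes report something else, mostly with a low value. They report only what shows in the picture. A call takes as long as a camera call. They do not tell look-alikes from the thing itself.
- eyes.look_for(name, camera): "box" ([centre column, centre row, width, height] in pixels, round what is visible of it).
- eyes.pinpoint(name, camera): "uv" ([column, row] in pixels: a listed point, or the origin of a listed thing).
The state is a dict: "time": time; "joint_pos": joint angles; "joint_vel": joint speeds; "joint_efforts": joint torques, N m; "tool_pos": TCP position; "tool_rot": TCP orientation; "contact_force": force on the tool from outside, world axes, zero at the start; "ft_torque": the same for the moment, N m; "gripper_width": opening from 0.0 (shut) to 1.0 (fully open).
Only numpy, scipy, OpenCV 4.12 (cv2) and the standard library are available. Lean on these libraries where they do the work, as an engineer would, in place of code of your own. Each camera call takes 0.05 s, during which the arm holds its last target.

## Working session

There is one attempt and no reset: what is moved stays moved. The work goes in short steps, Python scripts to look and compute and a tool call to move; the robot and the scene stay as the last step left them, time stands still between calls to the robot, and variables do not carry over. Pictures are saved under pics/ and viewed, and the job is handed in when it is done.

Besides the shell and the picture viewer there is one more tool, called after ">>>" as name(argument=value, ...) on one line, values as JSON. step_arm: Moves the arm, as the interface text tells. Its arguments: {"type":"object","properties":{"motion":{"type":"array","items":{"type":"array","items":{"type":"number"}}}},"required":["motion"]}

```bash
mkdir -p pics; ls; cat > h.py <<'E'
import numpy as np,cv2
from plant import monitor,eyes,manip
def save(f,n): cv2.imwrite('pics/'+n,cv2.cvtColor(f['pixels'],cv2.COLOR_RGB2BGR))
def plane(f,uv,z):
    R=cv2.Rodrigues(np.array(f['rvec'],float))[0];t=np.array(f['tvec'],float).ravel()
    p=cv2.undistortPoints(np.array([[uv]],float),np.array(f['mtx'],float),None)[0,0]
    d=R.T@np.array([p[0],p[1],1]);o=-R.T@t
    return o+d*(z-o[2])/d[2]
def proj(f,P):
    return cv2.projectPoints(np.array(P,float).reshape(-1,1,3),np.array(f['rvec'],float),np.array(f['tvec'],float),np.array(f['mtx'],float),None)[0].reshape(-1,2)
def tri(fs,uvs):
    Ps=[];
    for f in fs:
        R=cv2.Rodrigues(np.array(f['rvec'],float))[0];Ps.append(np.array(f['mtx'])@np.c_[R,np.array(f['tvec'],float).ravel()])
    X=cv2.triangulatePoints(Ps[0],Ps[1],np.array(uvs[0],float).reshape(2,1),np.array(uvs[1],float).reshape(2,1)).ravel();return X[:3]/X[3]
E
python3 - <<'E'
from h import *
F={}
for c in['scene','side']:
    f=eyes.grab_frame(c);F[c]=f;save(f,c+'0.png')
    for n in['brush_grip','brush_face','board_mid','dustpan','pebble1_mid','shell1_mid','jar','strainer','cup','tin','detergent']:
        print(c,n,[(np.round(d['uv']).tolist(),round(d['p'],2)) for d in eyes.pinpoint(n,c)][:6])
import pickle;pickle.dump(F,open('F0.pkl','wb'))
s=monitor.state();print(s)
E
```

```text
pics
scene brush_grip [([392.0, 183.0], 0.97), ([320.0, 128.0], 0.88), ([462.0, 259.0], 0.2)]
scene brush_face [([388.0, 208.0], 0.51), ([320.0, 154.0], 0.48)]
scene board_mid [([302.0, 284.0], 0.65)]
scene dustpan [([216.0, 389.0], 0.74)]
scene pebble1_mid [([302.0, 298.0], 0.59), ([280.0, 291.0], 0.25), ([412.0, 159.0], 0.16)]
scene shell1_mid [([326.0, 293.0], 0.56)]
scene jar [([462.0, 260.0], 0.97)]
scene strainer [([293.0, 462.0], 0.56)]
scene cup [([357.0, 390.0], 0.94)]
scene tin [([417.0, 315.0], 0.87), ([307.0, 278.0], 0.29)]
scene detergent [([415.0, 159.0], 0.91)]
side brush_grip [([154.0, 249.0], 0.82), ([239.0, 208.0], 0.56), ([336.0, 271.0], 0.22)]
side brush_face [([157.0, 280.0], 0.97), ([244.0, 239.0], 0.88), ([348.0, 261.0], 0.68)]
side board_mid [([339.0, 274.0], 0.9)]
side dustpan [([441.0, 354.0], 0.67), ([349.0, 261.0], 0.2)]
side pebble1_mid [([357.0, 277.0], 0.69)]
side shell1_mid [([351.0, 260.0], 0.64)]
side jar [([309.0, 206.0], 0.79), ([239.0, 212.0], 0.36), ([357.0, 233.0], 0.19)]
side strainer [([488.0, 308.0], 0.63)]
side cup [([424.0, 269.0], 0.91)]
side tin [([358.0, 235.0], 0.88)]
side detergent [([193.0, 219.0], 0.89)]
{'time': 1.2, 'joint_pos': array([ 1.14599025e+00,  5.27303395e-02,  1.61292290e+00,  1.64151572e-05,
        1.47602783e+00, -1.19035943e-01]), 'joint_vel': array([-8.11513739e-04, -6.29094406e-04, -7.11963424e-05,  2.29587601e-04,
       -6.11306389e-04, -1.09164283e-03]), 'joint_efforts': array([ 3.71229989e-04, -3.93695784e+01, -3.70460308e+01, -3.68647841e-05,
        7.96135810e-04, -1.93777930e-05]), 'tool_pos': array([0.18814294, 0.59596983, 0.21077105]), 'tool_rot': array([-1.97444673e-05,  1.52290945e-01,  9.88335705e-01, -4.03908717e-05]), 'contact_force': array([-0.18359351,  0.46571267,  0.47124519]), 'ft_torque': array([0.001128  , 0.01807399, 0.01760239]), 'gripper_width': 1.0019755041439038}
```

View pics/scene0.png

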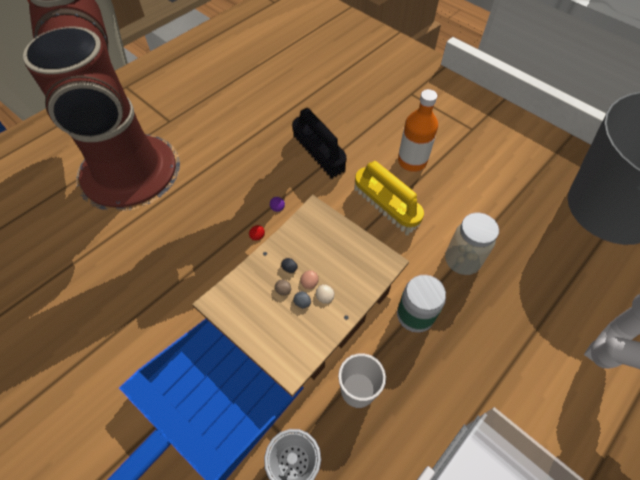

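View pics/side0.png

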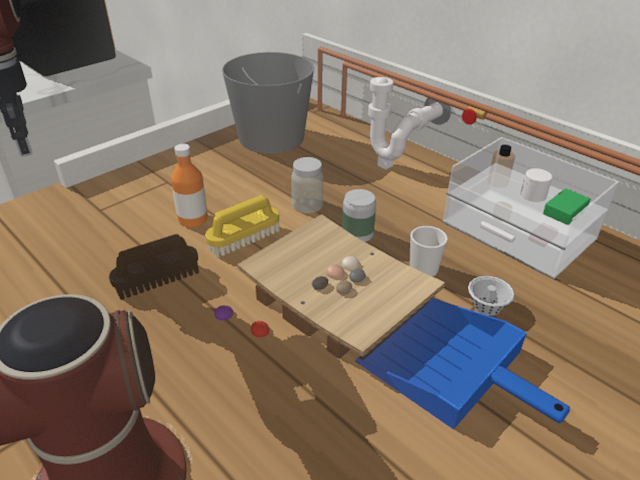

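```bash
python3 - <<'E'
from h import *
import pickle;F=pickle.load(open('F0.pkl','rb'));fs=[F['scene'],F['side']]
for n,a,b in[('grip',(392,183),(239,208)),('face',(388,208),(244,239)),('mid',(302,284),(339,274)),('cFL',(313,198),(240,268)),('cFR',(407,265),(325,218)),('cPR',(293,392),(443,285)),('cPL',(196,302),(362,350)),('pan',(216,389),(441,354)),('jar',(462,260),(309,206)),('tin',(417,315),(358,235)),('det',(415,159),(193,219)),('cup',(357,390),(424,269))]:
    X=tri(fs,[a,b]);print(n,X.round(4),[ (proj(f,X)[0]-u).round(1).tolist() for f,u in zip(fs,(a,b))])
for n,f,s in[('scene',F['scene'],(290,90,480,300)),('side',F['side'],(180,150,420,360))]:
    im=cv2.cvtColor(f['pixels'],cv2.COLOR_RGB2BGR)[s[1]:s[3],s[0]:s[2]]
    im=cv2.resize(im,None,fx=3,fy=3,interpolation=cv2.INTER_CUBIC);cv2.imwrite(f'pics/{n}_z.png',im[:600,:800])
for f in fs:
    R=cv2.Rodrigues(np.array(f['rvec'],float))[0];print('cam',-R.T@np.array(f['tvec']).ravel())
E
```

```text
grip [0.4978 0.3326 0.0768] [[0.4, -1.3], [0.6, 0.6]]
face [ 0.5015  0.3314 -0.0077] [[0.1, -0.2], [0.1, 0.1]]
mid [0.5179 0.0481 0.055 ] [[0.3, -0.7], [0.4, 0.2]]
cFL [0.3949 0.2036 0.0485] [[-0.4, 1.3], [-0.7, -0.6]]
cFR [0.6345 0.2085 0.0509] [[-0.6, 1.7], [-0.7, -0.6]]
cPR [ 0.6433 -0.1031  0.0495] [[-0.8, 1.9], [-1.0, -0.5]]
cPL [ 0.4075 -0.1106  0.0548] [[-0.6, 1.5], [-0.9, -0.5]]
pan [ 0.5351 -0.1847  0.0063] [[-1.1, 2.3], [-1.4, -0.6]]
jar [ 0.6966  0.326  -0.0038] [[-0.4, 1.2], [-0.5, -0.4]]
tin [ 0.7019  0.1679 -0.0088] [[-0.6, 1.6], [-0.7, -0.5]]
det [ 0.4617  0.4794 -0.0058] [[-0.6, 2.1], [-0.9, -1.0]]
cup [ 0.7099 -0.0158 -0.0038] [[-0.3, 0.6], [-0.3, -0.2]]
cam [ 0.79466686 -0.19799178  0.78296707]
cam [-0.09269555 -0.51979229  0.77338233]
```

View pics/scene_z.png

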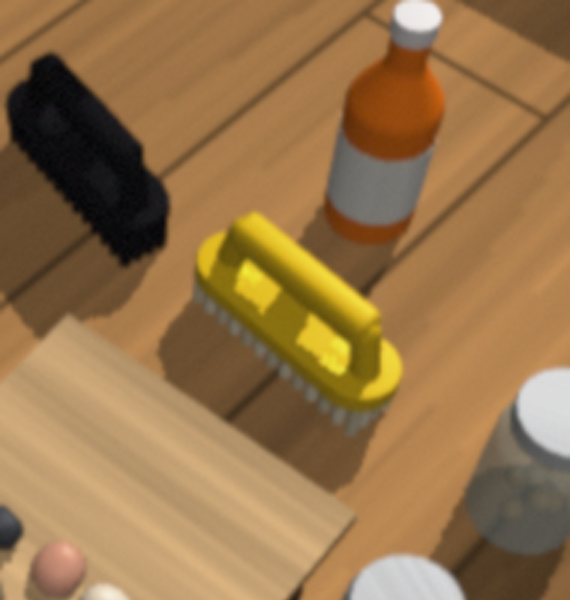

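View pics/side_z.png

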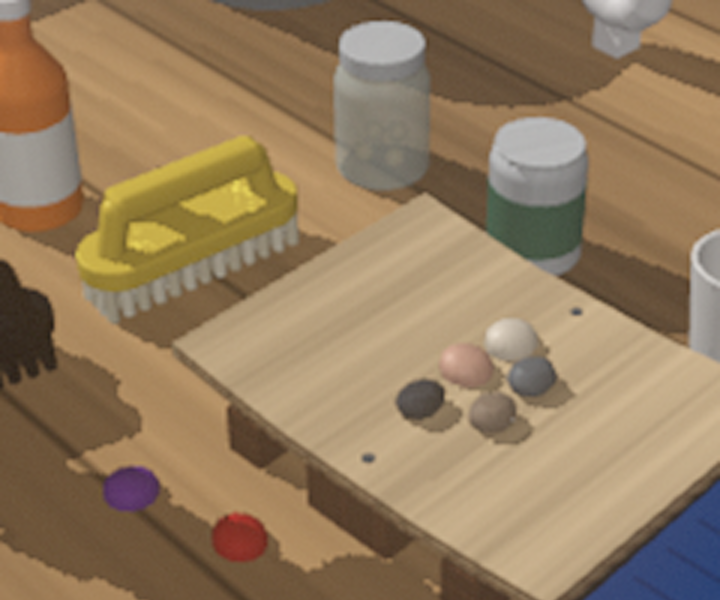

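```bash
python3 - <<'E'
from h import *
import pickle;F=pickle.load(open('F0.pkl','rb'));fs=[F['scene'],F['side']]
for n,a,b in[('hL',(371.7,164),(217.3,218.3)),('hR',(414,198.3),(263.3,198.3))]:
    print(n,plane(fs[0],a,.092),plane(fs[1],b,.092),tri(fs,[a,b]))
for n,l,f in[('scene',[(357,185),(408,231)],fs[0]),('side',[(215,254),(278,232)],fs[1])]:
    P=[plane(f,u,0.0) for u in l];print(n,P,np.degrees(np.arctan2(*(P[1]-P[0])[[1,0]])))
# pebbles via colour blob centres (rough, from zoom)
o=np.array([.519,.049])
for n,a,b in[('dark',(290,265),(320,283)),('pink',(310,280),(335,271)),('white',(325,294),(351,264)),('blue',(302,300),(357,275)),('brown',(283,287),(344,287))]:
    X=(plane(fs[0],a,.058)+plane(fs[1],b,.058))/2; print(n,plane(fs[0],a,.058)[:2].round(3),plane(fs[1],b,.058)[:2].round(3),'board',(X[:2]-o).round(3))
# table plane bias: objects origins on z=0
for n,a,b in[('jar',(462,260),(309,206))]:
    print(plane(fs[0],a,0),plane(fs[1],b,0))
s=(392,183),(239,208);print(plane(fs[0],s[0],.081),plane(fs[1],s[1],.081))
E
```

```text
hL [0.44399651 0.32880325 0.092     ] [0.42940435 0.31722811 0.092     ] [0.43934263 0.33500188 0.07962554]
hR [0.56094555 0.31732363 0.092     ] [0.5470433  0.31015074 0.092     ] [0.55765261 0.32452224 0.08089718]
scene [array([0.41337866, 0.32799427, 0.        ]), array([0.5731373 , 0.30756882, 0.        ])] -7.2858478018896
side [array([0.41678685, 0.32401945, 0.        ]), array([0.56835948, 0.29094243, 0.        ])] -12.310405167306593
dark [0.476 0.059] [0.471 0.053] board [-0.046  0.007]
pink [0.525 0.062] [0.516 0.058] board [0.001 0.011]
white [0.564 0.06 ] [0.554 0.052] board [0.04  0.007]
blue [0.542 0.023] [0.538 0.021] board [ 0.021 -0.027]
brown [0.499 0.018] [0.496 0.014] board [-0.022 -0.033]
[0.69613353 0.32639627 0.        ] [0.69234441 0.31966894 0.        ]
[0.50109608 0.32622298 0.081     ] [0.49477896 0.33008025 0.081     ]
```

>>> step_arm(motion=[[0.04, -0.08, 0.03, 0, 0, 0.03, 0], [0.09, -0.16, 0.05, 0, 0, 0.06, 0], [0.14, -0.25, 0.06, 0, 0, 0.09, 0], [0.2, -0.33, 0.06, 0, 0, 0.12, 0], [0.27, -0.4, 0.06, 0, 0, 0.14, 0], [0.35, -0.45, 0.05, 0, 0, 0.14, 0], [0.43, -0.49, 0.03, 0, 0, 0.14, 0], [0.52, -0.52, 0.01, 0, 0, 0.14, 0], [0.61, -0.535, 0.0, 0, 0, 0.14, 0], [0.62, -0.536, 0.0, 0, 0, 0.14, 0]])

```text
time: 2.2
tool_pos: [0.5014, 0.3258, 0.209]
tool_rot: [-0.001, 0.05, 0.999, -0.001]
contact_force: [-1.6, 0.7, 0.4]
gripper_width: 0.998
```

```bash
python3 - <<'E'
from h import *
s=monitor.state();f=eyes.grab_frame('wrist');save(f,'w1.png')
print(s['time'],s['tool_pos'],s['tool_rot'],s['contact_force'])
print(f['hand_eye'],f['mtx'])
print(eyes.pinpoint('brush_grip','wrist'))
import pickle;pickle.dump((s,f),open('W1.pkl','wb'))
E
```

```text
2.2 [0.50137719 0.32577793 0.20897848] [-5.91036995e-04  5.01195331e-02  9.98742666e-01 -8.77940894e-04] [-1.64267979  0.70106132  0.39640548]
[[ 8.50805481e-04 -9.49304547e-01 -3.14356728e-01  8.08058591e-02]
 [ 9.99999462e-01  6.21055574e-04  8.31011773e-04  2.63111538e-04]
 [-5.93650256e-04 -3.14357266e-01  9.49304565e-01 -1.62865068e-01]
 [ 0.00000000e+00  0.00000000e+00  0.00000000e+00  1.00000000e+00]] [[418.50467918   0.         318.50159236]
 [  0.         418.50467918 239.75567118]
 [  0.           0.           1.        ]]
[{'uv': [313.0, 215.1], 'p': 0.65}, {'uv': [24.2, 412.9], 'p': 0.41}]
```

View pics/w1.png

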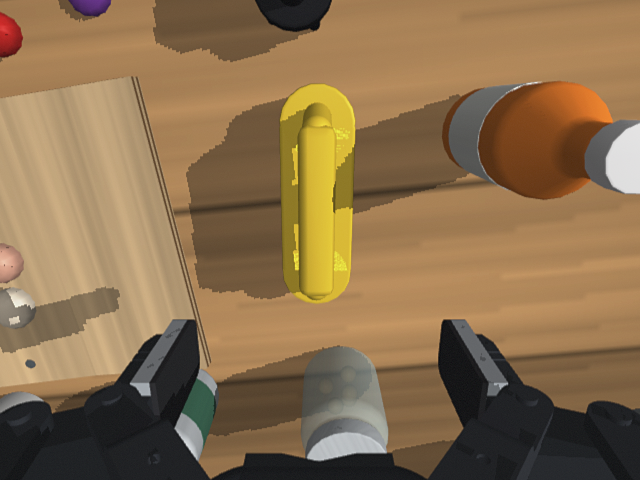

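```bash
cat >> h.py <<'E'
from scipy.spatial.transform import Rotation as Ro
def wplane(s,f,uv,z):
    q=np.array(s['tool_rot']);R=Ro.from_quat([q[1],q[2],q[3],q[0]]).as_matrix();H=np.array(f['hand_eye'])
    p=cv2.undistortPoints(np.array([[uv]],float),np.array(f['mtx'],float),None)[0,0]
    d=R@H[:3,:3]@np.array([p[0],p[1],1]);o=R@H[:3,3]+np.array(s['tool_pos'])
    return o+d*(z-o[2])/d[2]
E
python3 - <<'E'
from h import *
import pickle;s,f=pickle.load(open('W1.pkl','rb'))
a=wplane(s,f,(318.5,126),.093);b=wplane(s,f,(316.5,290),.093);print('handle',a,b,(a+b)/2,np.degrees(np.arctan2(*(b-a)[[1,0]])))
a=wplane(s,f,(317.5,84),.046);b=wplane(s,f,(316.5,303),.046);print('block',a,b,(a+b)/2,np.linalg.norm(b-a),np.degrees(np.arctan2(*(b-a)[[1,0]])))
print('grip',wplane(s,f,(313,215),.081))
a=wplane(s,f,(134,77),.058);b=wplane(s,f,(209,365),.058);print('board far edge',a,b,np.degrees(np.arctan2(*(b-a)[[1,0]])))
R=Ro.from_quat(np.array(s['tool_rot'])[[1,2,3,0]]).as_matrix();print(R.round(4), np.degrees(np.arctan2(R[1,1],R[0,1])))
E
```

```text
handle [0.43597939 0.33258959 0.093     ] [0.55107915 0.31963839 0.093     ] [0.49352927 0.32611399 0.093     ] -6.420002183469032
block [0.40889687 0.33449959 0.046     ] [0.58520253 0.31591051 0.046     ] [0.4970497  0.32520505 0.046     ] 0.17728294051534638 -6.018838860233427
grip [0.49767249 0.32245159 0.081     ]
board far edge [0.39201059 0.20706318 0.058     ] [0.62980526 0.21672842 0.058     ] 2.327524677894809
[[-0.995   0.1001 -0.0013]
 [ 0.1001  0.995  -0.0017]
 [ 0.0011 -0.0018 -1.    ]] 84.25437088276381
```

>>> step_arm(motion=[[-0.002, -0.005, -0.08, 0, 0, -0.004, 0], [-0.002, -0.005, -0.15, 0, 0, -0.004, 0], [-0.002, -0.005, -0.2, 0, 0, -0.004, 0], [-0.002, -0.005, -0.2, 0, 0, -0.004, 0]])

```text
time: 2.7
tool_pos: [0.4928, 0.3249, 0.1066]
tool_rot: [-0.004, 0.05, 0.999, -0.002]
contact_force: [-0.9, -0.5, -0.7]
gripper_width: 1.002
```

```bash
python3 - <<'E'
from h import *
s=monitor.state();print(s['tool_pos'],s['tool_rot'],s['contact_force'])
E
```

```text
[0.49284748 0.32487057 0.10660416] [-0.00369878  0.05002337  0.99873942 -0.0018843 ] [-0.88373505 -0.46821988 -0.74183675]
```

>>> step_arm(motion=[[0, 0, -0.04, 0, 0, 0, 0], [0, 0, -0.075, 0, 0, 0, 0], [0, 0, -0.098, 0, 0, 0, 0], [0, 0, -0.098, 0, 0, 0, 0], [0, 0, -0.098, 0, 0, 0, 0]])

```text
time: 3.2
tool_pos: [0.4975, 0.3261, 0.0632]
tool_rot: [0.001, 0.051, 0.999, 0.0]
contact_force: [0.3, -0.6, 0.6]
gripper_width: 1.0
```

```bash
python3 - <<'E'
from h import *
s=monitor.state();f=eyes.grab_frame('wrist');save(f,'w2.png');print(s['tool_pos'],s['tool_rot'],s['contact_force'])
E
```

```text
[0.49751289 0.32610223 0.06320478] [7.12177005e-04 5.06080420e-02 9.98718244e-01 4.32955597e-04] [ 0.29709766 -0.57540049  0.6361452 ]
```

View pics/w2.png

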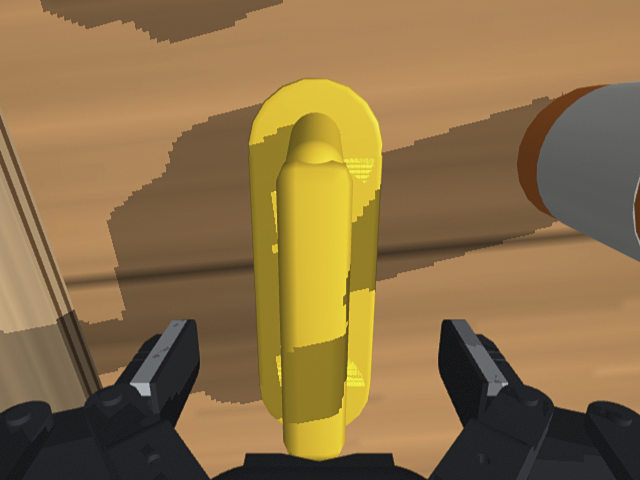

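The brush handle lies centred and aligned between the open pads (handle columns ~278–350, pads at ~165 and ~470). Close.

>>> step_arm(motion=[[0, 0, 0, 0, 0, 0, 255], [0, 0, 0, 0, 0, 0, 255], [0, 0, 0, 0, 0, 0, 255], [0, 0, 0, 0, 0, 0, 255], [0, 0, 0, 0, 0, 0, 255], [0, 0, 0, 0, 0, 0, 255]])

```text
time: 3.85
tool_pos: [0.4973, 0.3254, 0.0621]
tool_rot: [0.0, 0.051, 0.999, -0.0]
contact_force: [-0.8, -1.3, 2.1]
gripper_width: 0.284
```

```bash
python3 - <<'E'
from h import *
s=monitor.state();print(s['tool_pos'],s['tool_rot'],s['contact_force'],s['ft_torque'],s['gripper_width'])
E
```

```text
[0.49725595 0.32540718 0.06209144] [ 4.35760192e-05  5.09405774e-02  9.98701682e-01 -7.59255872e-05] [-0.82142097 -1.25721407  2.09792092] [-0.14083374  0.08569838 -0.00197841] 0.28442018602617475
```

>>> step_arm(motion=[[0, 0, 0.04, 0, 0, 0, 255], [0, 0, 0.1, 0, 0, 0, 255], [0, -0.02, 0.17, 0, 0, 0.03, 255], [0, -0.06, 0.21, 0, 0, 0.06, 255], [0.01, -0.11, 0.22, 0, 0, 0.094, 255], [0.02, -0.16, 0.22, 0, 0, 0.094, 255], [0.03, -0.21, 0.22, 0, 0, 0.094, 255], [0.032, -0.25, 0.22, 0, 0, 0.094, 255], [0.032, -0.27, 0.22, 0, 0, 0.094, 255], [0.032, -0.28, 0.22, 0, 0, 0.094, 255]])

```text
time: 4.85
tool_pos: [0.5127, 0.1848, 0.171]
tool_rot: [-0.001, -0.019, 1.0, 0.0]
contact_force: [-0.9, 0.2, -3.3]
gripper_width: 0.281
```

>>> step_arm(motion=[[0, 0, 0, 0.04, 0.0014, 0, 255], [0, -0.005, -0.02, 0.08, 0.0028, 0, 255], [0, -0.009, -0.04, 0.08, 0.0028, 0, 255], [0, -0.009, -0.04, 0.08, 0.0028, 0, 255], [0, -0.009, -0.04, 0.08, 0.0028, 0, 255], [0, -0.009, -0.04, 0.08, 0.0028, 0, 255]])

```text
time: 5.45
tool_pos: [0.5133, 0.1817, 0.1522]
tool_rot: [-0.001, -0.02, 0.998, 0.06]
contact_force: [-0.0, 0.3, -1.8]
gripper_width: 0.285
```

```bash
cat >> h.py <<'E'
H=.0620;C=np.array([.518,.0505]);PSI=.035
def st():
    """face centre in board coords from measured pose"""
    s=monitor.state();R=Ro.from_quat(np.array(s['tool_rot'])[[1,2,3,0]]).as_matrix()
    f=np.array(s['tool_pos'])+R@np.array([0,0,H]); d=f[:2]-C;c,si=np.cos(PSI),np.sin(PSI)
    by=-d[0]*si+d[1]*c; bx=d[0]*c+d[1]*si
    z=-R[:,2]; a=-(-z[0]*si+z[1]*c); yaw=np.degrees(np.arctan2(R[1,1],R[0,1]))-90
    roll=z[0]*c+z[1]*si
    F=np.array(s['contact_force']);T=np.array(s['ft_torque'])
    print('t%.2f face bx %.1f by %.1f z %.2f mm tilt %.4f roll %.4f yaw %.2f'%(s['time'],bx*1e3,by*1e3,f[2]*1e3,a,roll,yaw),'F',F.round(2),'T',T.round(3),'tcp',np.array(s['tool_pos']).round(4),'w%.3f'%s['gripper_width'])
    return s
E
python3 - <<'E'
from h import *
s=st();f=eyes.grab_frame('scene');save(f,'s2.png');f=eyes.grab_frame('wrist');save(f,'w3.png')
st()
E
```

```text
t5.45 face bx -0.1 by 138.7 z 90.62 mm tilt 0.1196 roll -0.0004 yaw 2.31 F [-0.    0.33 -1.76] T [-0.1    0.024 -0.043] tcp [0.5133 0.1817 0.1522] w0.285
t5.55 face bx 0.1 by 138.6 z 90.86 mm tilt 0.1197 roll -0.0008 yaw 2.31 F [-0.65 -0.29 -2.49] T [-0.123  0.06  -0.012] tcp [0.5134 0.1816 0.1524] w0.282
```

View pics/s2.png

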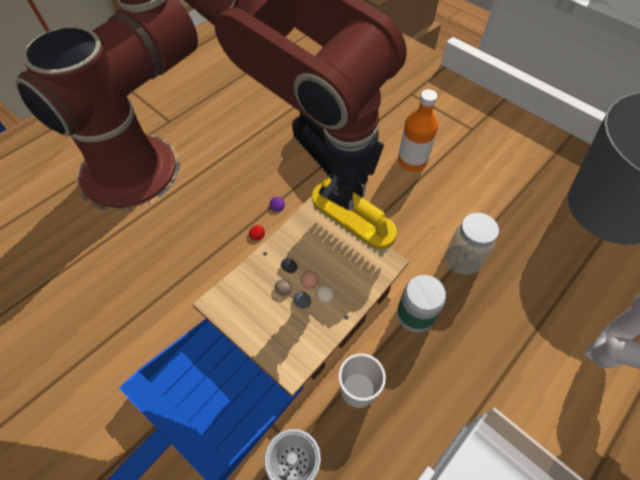

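View pics/w3.png

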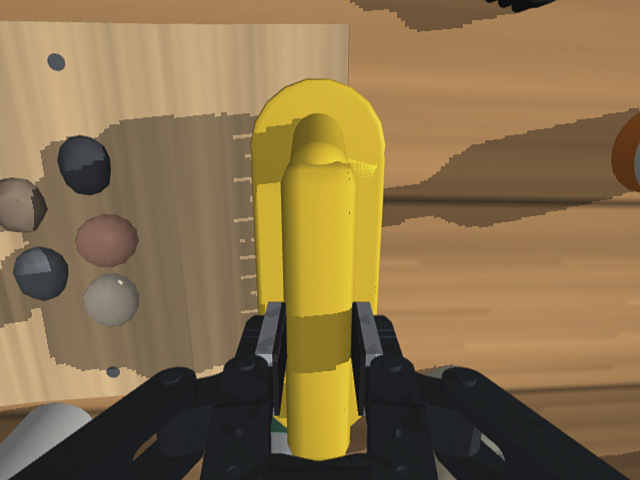

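>>> step_arm(motion=[[0, 0, -0.02, 0, 0, 0, 255], [0, 0, -0.034, 0, 0, 0, 255], [0, 0, -0.036, 0, 0, 0, 255], [0, 0, -0.038, 0, 0, 0, 255], [0, 0, -0.04, 0, 0, 0, 255], [0, 0, -0.042, 0, 0, 0, 255]])

```text
time: 6.15
tool_pos: [0.5134, 0.181, 0.131]
tool_rot: [-0.001, -0.02, 0.998, 0.06]
contact_force: [1.1, 0.2, -2.3]
gripper_width: 0.281
```

```bash
python3 -c "
from h import *
st()"
```

```text
t6.15 face bx -0.0 by 138.0 z 69.45 mm tilt 0.1198 roll -0.0005 yaw 2.25 F [ 1.11  0.16 -2.31] T [-0.121 -0.044  0.031] tcp [0.5134 0.181  0.131 ] w0.281
```

>>> step_arm(motion=[[0, 0, -0.002, 0, 0, 0, 255], [0, 0, -0.004, 0, 0, 0, 255], [0, 0, -0.006, 0, 0, 0, 255]])

```text
time: 6.45
tool_pos: [0.5132, 0.181, 0.1279]
tool_rot: [-0.001, -0.02, 0.998, 0.06]
contact_force: [0.5, 0.3, -1.7]
gripper_width: 0.288
```

```bash
python3 -c "
from h import *
st()"
```

```text
t6.45 face bx -0.2 by 138.0 z 66.30 mm tilt 0.1198 roll -0.0002 yaw 2.25 F [ 0.49  0.26 -1.7 ] T [-0.152  0.029  0.004] tcp [0.5132 0.181  0.1279] w0.288
```

>>> step_arm(motion=[[0, 0, -0.002, 0, 0, 0, 255], [0, 0, -0.004, 0, 0, 0, 255], [0, 0, -0.004, 0, 0, 0, 255]])

```text
time: 6.75
tool_pos: [0.513, 0.1809, 0.1256]
tool_rot: [-0.001, -0.02, 0.998, 0.06]
contact_force: [0.5, 0.3, -3.2]
gripper_width: 0.283
```

>>> step_arm(motion=[[0, 0, -0.002, 0, 0, 0, 255], [0, 0, -0.003, 0, 0, 0, 255], [0, 0, -0.003, 0, 0, 0, 255]])

```text
time: 7.05
tool_pos: [0.5131, 0.181, 0.1242]
tool_rot: [-0.001, -0.02, 0.998, 0.06]
contact_force: [0.9, -0.3, -2.6]
gripper_width: 0.28
```

>>> step_arm(motion=[[0, 0, -0.002, 0, 0, 0, 255], [0, 0, -0.003, 0, 0, 0, 255], [0, 0, -0.003, 0, 0, 0, 255]])

```text
time: 7.35
tool_pos: [0.5131, 0.181, 0.1227]
tool_rot: [-0.001, -0.02, 0.998, 0.06]
contact_force: [-0.2, 1.1, -2.0]
gripper_width: 0.281
```

>>> step_arm(motion=[[0, 0, -0.002, 0, 0, 0, 255], [0, 0, -0.003, 0, 0, 0, 255], [0, 0, -0.003, 0, 0, 0, 255]])

```text
time: 7.65
tool_pos: [0.5131, 0.181, 0.1212]
tool_rot: [-0.001, -0.02, 0.998, 0.06]
contact_force: [0.7, -0.4, -2.6]
gripper_width: 0.28
```

>>> step_arm(motion=[[0, 0.003, 0.0, -0.014, 0, 0, 255], [0, 0.005, -0.003, -0.027, -0.001, 0, 255], [0, 0.005, -0.004, -0.027, -0.001, 0, 255], [0, 0.005, -0.004, -0.027, -0.001, 0, 255]])

```text
time: 8.05
tool_pos: [0.5134, 0.1834, 0.1202]
tool_rot: [-0.0, -0.02, 0.999, 0.039]
contact_force: [-3.5, -2.7, 4.9]
gripper_width: 0.281
```

```bash
python3 -c "
from h import *
st()"
```

```text
t8.05 face bx 0.1 by 137.9 z 58.38 mm tilt 0.0785 roll -0.0005 yaw 2.28 F [-3.46 -2.74  4.9 ] T [-0.69   0.578 -0.038] tcp [0.5134 0.1834 0.1202] w0.281
```

>>> step_arm(motion=[[0, 0, -0.002, 0, 0, 0, 255], [0, 0, -0.003, 0, 0, 0, 255], [0, 0, -0.003, 0, 0, 0, 255]])

```text
time: 8.35
tool_pos: [0.5134, 0.1833, 0.119]
tool_rot: [-0.0, -0.02, 0.999, 0.04]
contact_force: [-4.7, -4.4, 7.1]
gripper_width: 0.284
```

>>> step_arm(motion=[[0, 0, 0.006, 0, 0, 0, 255], [0, -0.005, 0.006, 0.0263, 0.001, 0, 255], [0, -0.005, 0.004, 0.0263, 0.001, 0, 255], [0, -0.005, 0.002, 0.0263, 0.001, 0, 255], [0, -0.005, 0.002, 0.0263, 0.001, 0, 255]])

```text
time: 8.85
tool_pos: [0.5137, 0.1813, 0.1194]
tool_rot: [-0.0, -0.02, 0.998, 0.06]
contact_force: [-0.8, -0.7, 3.1]
gripper_width: 0.281
```

```bash
python3 -c "
from h import *
st()"
```

```text
t8.85 face bx 0.4 by 138.3 z 57.88 mm tilt 0.1189 roll -0.0014 yaw 2.25 F [-0.77 -0.67  3.14] T [0.043 0.113 0.026] tcp [0.5137 0.1813 0.1194] w0.281
```

```bash
python3 - <<'E'
from h import *
import pickle;F=pickle.load(open('F0.pkl','rb'))
T=[]
for n,pts in[('scene',[(313,198),(407,265),(293,392),(196,302)]),('side',[(240,268),(325,218),(443,285),(362,350)])]:
    im=cv2.cvtColor(F[n]['pixels'],cv2.COLOR_RGB2BGR);row=[]
    for (x,y) in pts:
        c=im[y-12:y+13,x-12:x+13];row.append(cv2.resize(c,(200,200),interpolation=cv2.INTER_NEAREST))
    T.append(np.hstack(row))
cv2.imwrite('pics/corn.png',np.vstack(T))
E
```

```text
(no output)
```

View pics/corn.png

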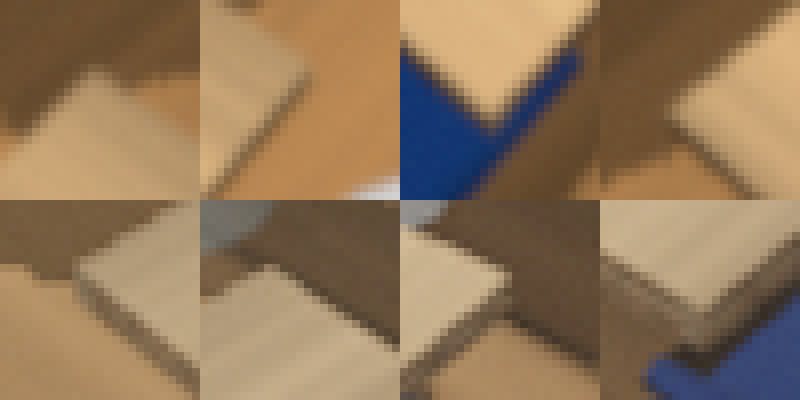

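```bash
python3 - <<'E'
from h import *
from scipy.optimize import least_squares
import pickle;F=pickle.load(open('F0.pkl','rb'))
U=[np.array([(312.4,194.3),(408.4,261.5),(291.5,395.5),(192.5,303.3)]),np.array([(237.3,264.5),(321.3,213.3),(444,281.5),(362.6,351.5)])]
def P(p):
    c,s=np.cos(p[2]),np.sin(p[2]);o=[]
    for x,y,z in[(-.12,.16,.05+p[4]),(.12,.16,.05+p[4]),(.12,-.16,.05+p[3]),(-.12,-.16,.05+p[3])]:
        o.append((p[0]+c*x-s*y,p[1]+s*x+c*y,z))
    return o
def res(p,fix):
    r=[]
    for k,f in enumerate([F['scene'],F['side']]):
        r.append((proj(f,P(p))-U[k]+p[5+2*k:7+2*k]).ravel())
    r.append(np.array(p[5:])/1.5)
    if fix:r.append([(p[4]-.0116)*1000/.3])
    return np.concatenate(r)
for fix in(0,1):
    s=least_squares(res,[.518,.05,.035,.01,.01,0,0,0,0],args=(fix,),x_scale=[.01,.01,.01,.01,.01,1,1,1,1]);C=np.linalg.inv(s.jac.T@s.jac)
    print(s.x.round(4),s.cost,np.sqrt(np.diag(C))[:5].round(4));print(s.fun.round(1))
E
```

```text
[ 0.5186  0.0484  0.0412  0.0082  0.0106  0.6716 -0.2707 -0.5023  0.4103] 1.567958969330902 [0.0022 0.0021 0.0037 0.0031 0.0029]
[-0.3  0.4 -0.  -0.1  0.3 -0.8 -0.3  0.5  0.  -0.7  0.2  0.5  0.2  0.5
 -0.2 -0.4  0.4 -0.2 -0.3  0.3]
[ 0.5185  0.0483  0.0413  0.009   0.0116  0.7508 -0.0663 -0.51    0.693 ] 1.629259707639218 [0.0022 0.002  0.0037 0.0021 0.0003]
[-0.3  0.3  0.1 -0.1  0.3 -0.7 -0.4  0.5 -0.  -0.8  0.2  0.4  0.3  0.5
 -0.2 -0.4  0.5 -0.  -0.3  0.5 -0. ]
```

```bash
sed -i 's/^H=.0620.*/H=.0620;C=np.array([.5185,.0485]);PSI=.04/' h.py; cat >> h.py <<'E'
PW=1.15
def h(y,rn,rf): 
    r=rf if y>0 else rn
    return .05+r*(max(0,abs(y)-.055)/.105)**PW
def chord(y,rn,rf,half=.022):
    a,b=h(y-half,rn,rf),h(y+half,rn,rf); 
    return (a+b)/2,(b-a)/(2*half)
def tcp(y,rn,rf):
    z,a=chord(y,rn,rf); 
    return np.array([y-H*np.sin(a),z+H*np.cos(a),a])
def plan(y0,ys,rn,rf,a0=None,dz=0,dx=0):
    """rows relative to command at y0"""
    p0=tcp(y0,rn,rf); 
    if a0 is not None: p0[2]=a0
    for i,y in enumerate(ys):
        d=tcp(y,rn,rf)-p0; k=(i+1)/len(ys)
        print('[%.3f, %.3f, %.4f, %.4f, %.4f, 0, 255],'%((-np.sin(PSI)*d[0]+dx*k)*2,np.cos(PSI)*d[0]*2,(d[1]+dz*k)*2,d[2]/1.5,d[2]*PSI/1.5), end=' ')
    print()
E
python3 - <<'E'
from h import *
st()
Y=np.arange(.140,.02,-.0025)
for i in range(0,40,10):
    plan(Y[i],Y[i+1:i+11],.009,.0116); print('->',Y[min(i+10,len(Y)-1)],tcp(Y[i],.009,.0116))
E
```

```text
t8.85 face bx 0.7 by 140.3 z 57.88 mm tilt 0.1189 roll -0.0020 yaw 2.25 F [-0.77 -0.67  3.14] T [0.043 0.113 0.026] tcp [0.5137 0.1813 0.1194] w0.281
[0.000, -0.005, -0.0006, -0.0004, -0.0000, 0, 255], [0.000, -0.010, -0.0012, -0.0008, -0.0000, 0, 255], [0.001, -0.015, -0.0018, -0.0012, -0.0000, 0, 255], [0.001, -0.020, -0.0024, -0.0016, -0.0001, 0, 255], [0.001, -0.025, -0.0030, -0.0020, -0.0001, 0, 255], [0.001, -0.030, -0.0036, -0.0024, -0.0001, 0, 255], [0.001, -0.034, -0.0041, -0.0029, -0.0001, 0, 255], [0.002, -0.039, -0.0047, -0.0033, -0.0001, 0, 255], [0.002, -0.044, -0.0053, -0.0038, -0.0002, 0, 255], [0.002, -0.049, -0.0059, -0.0043, -0.0002, 0, 255], 
-> 0.11499999999999999 [0.13239903 0.12068285 0.12290542]
[0.000, -0.005, -0.0006, -0.0005, -0.0000, 0, 255], [0.000, -0.010, -0.0011, -0.0011, -0.0000, 0, 255], [0.001, -0.015, -0.0017, -0.0016, -0.0001, 0, 255], [0.001, -0.020, -0.0022, -0.0022, -0.0001, 0, 255], [0.001, -0.024, -0.0028, -0.0028, -0.0001, 0, 255], [0.001, -0.029, -0.0033, -0.0035, -0.0001, 0, 255], [0.001, -0.034, -0.0039, -0.0042, -0.0002, 0, 255], [0.002,
[... 666 characters left out ...]
 0, 255], [0.002, -0.045, -0.0034, -0.0263, -0.0011, 0, 255], 
-> 0.06499999999999995 [0.0833956  0.11504503 0.10672501]
[0.000, -0.004, -0.0002, -0.0040, -0.0002, 0, 255], [0.000, -0.009, -0.0004, -0.0080, -0.0003, 0, 255], [0.001, -0.013, -0.0007, -0.0119, -0.0005, 0, 255], [0.001, -0.017, -0.0009, -0.0157, -0.0006, 0, 255], [0.001, -0.021, -0.0011, -0.0195, -0.0008, 0, 255], [0.001, -0.026, -0.0013, -0.0232, -0.0009, 0, 255], [0.001, -0.030, -0.0015, -0.0268, -0.0011, 0, 255], [0.001, -0.034, -0.0017, -0.0303, -0.0012, 0, 255], [0.002, -0.039, -0.0020, -0.0337, -0.0013, 0, 255], [0.002, -0.043, -0.0022, -0.0370, -0.0015, 0, 255], 
-> 0.039999999999999925 [0.06083491 0.11333899 0.06722953]
```

>>> step_arm(motion=[[0, -0.005, -0.0006, 0, 0, 0, 255], [0, -0.01, -0.0012, 0, 0, 0, 255], [0.001, -0.015, -0.0018, 0, 0, 0, 255], [0.001, -0.02, -0.0024, 0, 0, 0, 255], [0.001, -0.025, -0.003, 0, 0, 0, 255]])

```text
time: 9.35
tool_pos: [0.5139, 0.1686, 0.1176]
tool_rot: [-0.001, -0.02, 0.998, 0.06]
contact_force: [-0.2, 3.3, 4.4]
gripper_width: 0.286
```

```bash
python3 -c "
from h import *
st()"
```

```text
t9.35 face bx 0.3 by 127.6 z 56.04 mm tilt 0.1194 roll -0.0012 yaw 2.25 F [-0.18  3.29  4.41] T [ 0.978 -0.007  0.015] tcp [0.5139 0.1686 0.1176] w0.286
```

>>> step_arm(motion=[[0, -0.005, -0.0001, -0.0003, 0, 0, 255], [0, -0.01, -0.0004, -0.0006, 0, 0, 255], [0.001, -0.015, -0.001, -0.001, 0, 0, 255], [0.001, -0.02, -0.0016, -0.0015, 0, 0, 255], [0.001, -0.025, -0.0022, -0.002, 0, 0, 255]])

```text
time: 9.85
tool_pos: [0.5142, 0.1558, 0.1162]
tool_rot: [-0.001, -0.02, 0.998, 0.058]
contact_force: [0.1, 3.9, 4.7]
gripper_width: 0.283
```

```bash
python3 -c "
from h import *
st()"
```

```text
t9.85 face bx 0.0 by 114.6 z 54.62 mm tilt 0.1158 roll -0.0005 yaw 2.24 F [0.08 3.89 4.74] T [ 0.884  0.039 -0.049] tcp [0.5142 0.1558 0.1162] w0.283
```

>>> step_arm(motion=[[0, -0.005, 0.0002, -0.0005, 0, 0, 255], [0, -0.01, 0.0001, -0.001, 0, 0, 255], [0.001, -0.015, -0.0004, -0.0016, 0, 0, 255], [0.001, -0.02, -0.001, -0.0022, 0, 0, 255], [0.001, -0.024, -0.0016, -0.0028, 0, 0, 255]])

```text
time: 10.35
tool_pos: [0.5146, 0.1437, 0.1153]
tool_rot: [-0.001, -0.02, 0.998, 0.056]
contact_force: [0.3, 2.8, 4.0]
gripper_width: 0.277
```

```bash
python3 -c "
from h import *
st()"
```

```text
t10.35 face bx -0.1 by 102.2 z 53.68 mm tilt 0.1115 roll -0.0002 yaw 2.24 F [0.27 2.81 3.99] T [0.784 0.008 0.   ] tcp [0.5146 0.1437 0.1153] w0.277
```

>>> step_arm(motion=[[0, -0.005, -0.0002, -0.0007, 0, 0, 255], [0, -0.01, -0.0007, -0.0014, 0, 0, 255], [0.001, -0.015, -0.0012, -0.0021, 0, 0, 255], [0.001, -0.02, -0.0017, -0.0029, 0, 0, 255], [0.001, -0.025, -0.0022, -0.0037, 0, 0, 255]])

```text
time: 10.85
tool_pos: [0.5152, 0.1312, 0.1142]
tool_rot: [-0.001, -0.02, 0.998, 0.053]
contact_force: [0.7, 3.1, 3.0]
gripper_width: 0.281
```

```bash
python3 -c "
from h import *
st()
plan(.089,.089-np.arange(1,11)*.0025,.009,.0116)"
```

```text
t10.85 face bx -0.0 by 89.4 z 52.57 mm tilt 0.1059 roll -0.0000 yaw 2.24 F [0.68 3.13 2.95] T [ 0.689 -0.002 -0.045] tcp [0.5152 0.1312 0.1142] w0.281
[0.000, -0.005, -0.0005, -0.0009, -0.0000, 0, 255], [0.000, -0.010, -0.0010, -0.0020, -0.0001, 0, 255], [0.001, -0.014, -0.0014, -0.0032, -0.0001, 0, 255], [0.001, -0.019, -0.0019, -0.0046, -0.0002, 0, 255], [0.001, -0.024, -0.0022, -0.0070, -0.0003, 0, 255], [0.001, -0.028, -0.0025, -0.0112, -0.0004, 0, 255], [0.001, -0.032, -0.0027, -0.0154, -0.0006, 0, 255], [0.001, -0.036, -0.0029, -0.0195, -0.0008, 0, 255], [0.002, -0.041, -0.0031, -0.0236, -0.0009, 0, 255], [0.002, -0.045, -0.0033, -0.0276, -0.0011, 0, 255],
```

>>> step_arm(motion=[[0, -0.005, -0.0005, -0.0009, 0, 0, 255], [0, -0.01, -0.001, -0.002, 0, 0, 255], [0.001, -0.014, -0.0014, -0.0032, 0, 0, 255], [0.001, -0.019, -0.0019, -0.0046, 0, 0, 255], [0.001, -0.024, -0.0022, -0.007, 0, 0, 255]])

```text
time: 11.35
tool_pos: [0.5156, 0.1193, 0.1131]
tool_rot: [-0.001, -0.02, 0.999, 0.048]
contact_force: [-0.3, 3.4, 2.8]
gripper_width: 0.281
```

```bash
python3 -c "
from h import *
st()
plan(.0767,.0767-np.arange(1,11)*.0025,.009,.0116)"
```

```text
t11.35 face bx -0.1 by 76.7 z 51.39 mm tilt 0.0955 roll 0.0004 yaw 2.24 F [-0.32  3.36  2.79] T [0.803 0.028 0.026] tcp [0.5156 0.1193 0.1131] w0.281
[0.000, -0.004, -0.0002, -0.0042, -0.0002, 0, 255], [0.000, -0.008, -0.0004, -0.0084, -0.0003, 0, 255], [0.001, -0.013, -0.0006, -0.0125, -0.0005, 0, 255], [0.001, -0.017, -0.0008, -0.0166, -0.0007, 0, 255], [0.001, -0.021, -0.0011, -0.0206, -0.0008, 0, 255], [0.001, -0.025, -0.0013, -0.0246, -0.0010, 0, 255], [0.001, -0.030, -0.0015, -0.0285, -0.0011, 0, 255], [0.001, -0.034, -0.0017, -0.0324, -0.0013, 0, 255], [0.002, -0.038, -0.0019, -0.0362, -0.0014, 0, 255], [0.002, -0.043, -0.0021, -0.0400, -0.0016, 0, 255],
```

>>> step_arm(motion=[[0, -0.004, -0.0002, -0.004, 0, 0, 255], [0, -0.008, -0.0004, -0.008, -0.0003, 0, 255], [0.001, -0.013, -0.0006, -0.012, -0.0005, 0, 255], [0.001, -0.017, -0.0008, -0.016, -0.0007, 0, 255], [0.001, -0.021, -0.0011, -0.0195, -0.0008, 0, 255]])

```text
time: 11.85
tool_pos: [0.5162, 0.1089, 0.1127]
tool_rot: [-0.001, -0.02, 0.999, 0.033]
contact_force: [-0.6, 2.8, 4.1]
gripper_width: 0.284
```

```bash
python3 -c "
from h import *
st();print(chord(.064,.009,.0116))
plan(.064,.064-np.arange(1,11)*.0025,.009,.0116)"
```

```text
t11.85 face bx 0.1 by 64.5 z 50.82 mm tilt 0.0661 roll 0.0001 yaw 2.24 F [-0.65  2.8   4.1 ] T [0.904 0.033 0.031] tcp [0.5162 0.1089 0.1127] w0.284
(0.05142602207185163, 0.0648191850841649)
[0.000, -0.004, -0.0002, -0.0040, -0.0002, 0, 255], [0.000, -0.009, -0.0004, -0.0079, -0.0003, 0, 255], [0.001, -0.013, -0.0007, -0.0118, -0.0005, 0, 255], [0.001, -0.017, -0.0009, -0.0156, -0.0006, 0, 255], [0.001, -0.021, -0.0011, -0.0193, -0.0008, 0, 255], [0.001, -0.026, -0.0013, -0.0230, -0.0009, 0, 255], [0.001, -0.030, -0.0015, -0.0266, -0.0011, 0, 255], [0.001, -0.034, -0.0017, -0.0301, -0.0012, 0, 255], [0.002, -0.039, -0.0020, -0.0335, -0.0013, 0, 255], [0.002, -0.043, -0.0022, -0.0367, -0.0015, 0, 255],
```

>>> step_arm(motion=[[0, -0.004, 0.0002, -0.004, -0.0002, 0, 255], [0, -0.009, 0.0002, -0.008, -0.0003, 0, 255], [0.001, -0.013, -0.0001, -0.012, -0.0005, 0, 255], [0.001, -0.017, -0.0003, -0.0156, -0.0006, 0, 255], [0.001, -0.021, -0.0005, -0.0193, -0.0008, 0, 255]])

```text
time: 12.35
tool_pos: [0.5167, 0.0983, 0.1124]
tool_rot: [-0.001, -0.02, 1.0, 0.019]
contact_force: [0.7, 3.6, 2.5]
gripper_width: 0.283
```

```bash
python3 -c "
from h import *
st();print(chord(.052,.009,.0116))
plan(.052,.052-np.arange(1,11)*.0025,.009,.0116)"
```

```text
t12.35 face bx 0.1 by 52.2 z 50.40 mm tilt 0.0371 roll 0.0003 yaw 2.24 F [0.69 3.57 2.5 ] T [ 0.889 -0.002  0.022] tcp [0.5167 0.0983 0.1124] w0.283
(0.050812132593967926, 0.03691511790763305)
[0.000, -0.004, -0.0002, -0.0037, -0.0001, 0, 255], [0.000, -0.009, -0.0004, -0.0073, -0.0003, 0, 255], [0.001, -0.013, -0.0007, -0.0108, -0.0004, 0, 255], [0.001, -0.017, -0.0009, -0.0142, -0.0006, 0, 255], [0.001, -0.022, -0.0011, -0.0174, -0.0007, 0, 255], [0.001, -0.026, -0.0013, -0.0205, -0.0008, 0, 255], [0.001, -0.031, -0.0015, -0.0233, -0.0009, 0, 255], [0.001, -0.035, -0.0015, -0.0246, -0.0010, 0, 255], [0.002, -0.040, -0.0015, -0.0246, -0.0010, 0, 255], [0.002, -0.045, -0.0015, -0.0246, -0.0010, 0, 255],
```

>>> step_arm(motion=[[0, -0.004, -0.0002, -0.0037, -0.0001, 0, 255], [0, -0.009, -0.0004, -0.0073, -0.0003, 0, 255], [0.001, -0.013, -0.0007, -0.0108, -0.0004, 0, 255], [0.001, -0.017, -0.0009, -0.0142, -0.0006, 0, 255], [0.001, -0.022, -0.0012, -0.0174, -0.0007, 0, 255], [0.001, -0.026, -0.0015, -0.0205, -0.0008, 0, 255], [0.001, -0.031, -0.0018, -0.0233, -0.0009, 0, 255], [0.001, -0.035, -0.002, -0.0246, -0.001, 0, 255]])

```text
time: 13.15
tool_pos: [0.5172, 0.081, 0.1114]
tool_rot: [-0.0, -0.02, 1.0, 0.0]
contact_force: [0.3, 4.8, 2.3]
gripper_width: 0.282
```

```bash
python3 -c "
from h import *
st();f=eyes.grab_frame('scene');save(f,'s3.png');st()"
```

```text
t13.15 face bx -0.0 by 32.6 z 49.42 mm tilt 0.0009 roll 0.0001 yaw 2.24 F [0.32 4.8  2.32] T [ 1.182 -0.043  0.003] tcp [0.5172 0.081  0.1114] w0.282
t13.20 face bx -0.0 by 32.4 z 49.44 mm tilt 0.0006 roll 0.0001 yaw 2.23 F [0.65 3.01 3.64] T [0.948 0.03  0.019] tcp [0.5172 0.0808 0.1114] w0.288
```

View pics/s3.png

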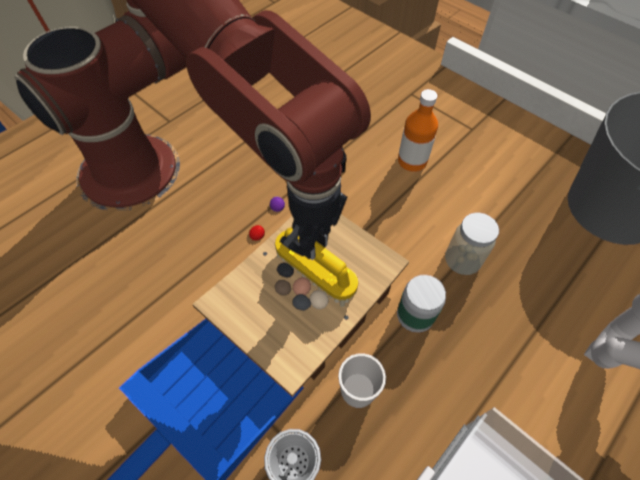

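>>> step_arm(motion=[[0, -0.005, 0, 0, 0, 0, 255], [0, -0.01, 0, 0, 0, 0, 255], [0.001, -0.015, 0, 0, 0, 0, 255], [0.001, -0.02, 0, 0, 0, 0, 255], [0.001, -0.025, 0, 0, 0, 0, 255], [0.001, -0.03, 0, 0, 0, 0, 255], [0.001, -0.035, 0, 0, 0, 0, 255], [0.002, -0.04, 0, 0, 0, 0, 255], [0.002, -0.045, 0, 0, 0, 0, 255], [0.002, -0.05, 0, 0, 0, 0, 255]])

```text
time: 14.2
tool_pos: [0.5182, 0.0558, 0.1114]
tool_rot: [-0.0, -0.02, 1.0, 0.0]
contact_force: [0.2, 4.2, 2.8]
gripper_width: 0.282
```

```bash
python3 -c "
from h import *
st()"
```

```text
t14.20 face bx -0.0 by 7.3 z 49.41 mm tilt 0.0007 roll 0.0002 yaw 2.24 F [0.22 4.22 2.76] T [1.165 0.044 0.013] tcp [0.5182 0.0558 0.1114] w0.282
```

>>> step_arm(motion=[[0, -0.005, 0, 0, 0, 0, 255], [0, -0.01, 0, 0, 0, 0, 255], [0.001, -0.015, 0, 0, 0, 0, 255], [0.001, -0.02, 0, 0, 0, 0, 255], [0.001, -0.025, 0, 0, 0, 0, 255], [0.001, -0.03, 0, 0, 0, 0, 255], [0.001, -0.035, 0, 0, 0, 0, 255], [0.002, -0.04, 0, 0, 0, 0, 255], [0.002, -0.045, 0, 0, 0, 0, 255], [0.002, -0.05, 0, 0, 0, 0, 255]])

```text
time: 15.2
tool_pos: [0.5192, 0.0308, 0.1114]
tool_rot: [-0.0, -0.02, 1.0, 0.0]
contact_force: [-0.9, 4.7, 2.4]
gripper_width: 0.279
```

```bash
python3 -c "
from h import *
st();f=eyes.grab_frame('side');save(f,'d4.png');st()"
```

```text
t15.20 face bx -0.1 by -17.7 z 49.38 mm tilt 0.0006 roll 0.0003 yaw 2.24 F [-0.88  4.67  2.43] T [ 1.237e+00 -1.000e-03  4.500e-02] tcp [0.5192 0.0308 0.1114] w0.279
t15.25 face bx -0.1 by -18.1 z 49.41 mm tilt 0.0002 roll 0.0003 yaw 2.23 F [-0.79  4.54  3.3 ] T [ 1.095 -0.007  0.003] tcp [0.5192 0.0304 0.1114] w0.279
```

View pics/d4.png

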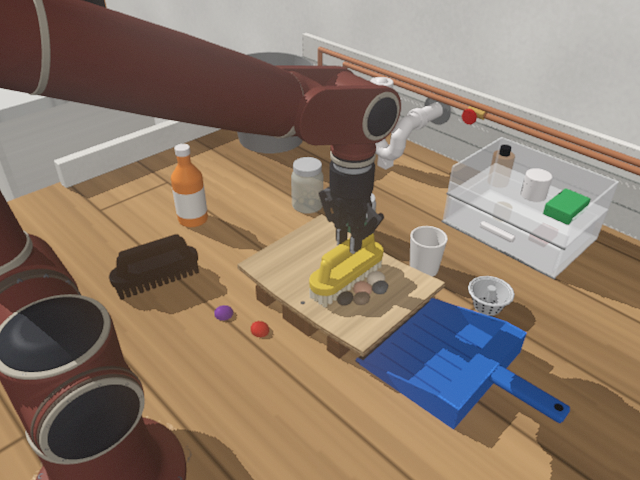

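```bash
python3 -c "
from h import *
plan(-.018,-.018-np.arange(1,11)*.0025,.009,.0116)"
```

```text
[0.000, -0.005, 0.0000, 0.0000, 0.0000, 0, 255], [0.000, -0.010, 0.0000, 0.0000, 0.0000, 0, 255], [0.001, -0.015, 0.0000, 0.0000, 0.0000, 0, 255], [0.001, -0.020, 0.0000, 0.0000, 0.0000, 0, 255], [0.001, -0.025, 0.0000, 0.0000, 0.0000, 0, 255], [0.001, -0.030, 0.0000, 0.0000, 0.0000, 0, 255], [0.001, -0.035, 0.0001, -0.0019, -0.0001, 0, 255], [0.002, -0.039, 0.0003, -0.0041, -0.0002, 0, 255], [0.002, -0.044, 0.0004, -0.0066, -0.0003, 0, 255], [0.002, -0.048, 0.0006, -0.0091, -0.0004, 0, 255],
```

>>> step_arm(motion=[[0, -0.005, 0, 0, 0, 0, 255], [0, -0.01, 0, 0, 0, 0, 255], [0.001, -0.015, 0, 0, 0, 0, 255], [0.001, -0.02, 0, 0, 0, 0, 255], [0.001, -0.025, 0, 0, 0, 0, 255], [0.001, -0.03, 0, 0, 0, 0, 255], [0.001, -0.035, 0.0001, -0.002, -0.0001, 0, 255], [0.002, -0.039, 0.0003, -0.0041, -0.0002, 0, 255], [0.002, -0.044, 0.0004, -0.0066, -0.0003, 0, 255], [0.002, -0.048, 0.0006, -0.0091, -0.0004, 0, 255]])

```text
time: 16.25
tool_pos: [0.5202, 0.0067, 0.1117]
tool_rot: [0.0, -0.02, 1.0, -0.007]
contact_force: [0.2, 4.5, 3.1]
gripper_width: 0.282
```

```bash
python3 -c "
from h import *
st();plan(-.043,-.043-np.arange(1,11)*.0025,.009,.0116)"
```

```text
t16.25 face bx -0.0 by -42.6 z 49.70 mm tilt -0.0136 roll 0.0002 yaw 2.24 F [0.19 4.45 3.12] T [ 1.065  0.034 -0.023] tcp [0.5202 0.0067 0.1117] w0.282
[0.000, -0.004, 0.0002, -0.0027, -0.0001, 0, 255], [0.000, -0.009, 0.0003, -0.0054, -0.0002, 0, 255], [0.001, -0.013, 0.0005, -0.0082, -0.0003, 0, 255], [0.001, -0.018, 0.0007, -0.0111, -0.0004, 0, 255], [0.001, -0.022, 0.0009, -0.0141, -0.0006, 0, 255], [0.001, -0.027, 0.0010, -0.0171, -0.0007, 0, 255], [0.001, -0.031, 0.0012, -0.0201, -0.0008, 0, 255], [0.001, -0.036, 0.0014, -0.0232, -0.0009, 0, 255], [0.002, -0.040, 0.0016, -0.0263, -0.0011, 0, 255], [0.002, -0.044, 0.0017, -0.0294, -0.0012, 0, 255],
```

>>> step_arm(motion=[[0, -0.004, 0.0002, -0.0027, -0.0001, 0, 255], [0, -0.009, 0.0003, -0.0054, -0.0002, 0, 255], [0.001, -0.013, 0.0005, -0.0082, -0.0003, 0, 255], [0.001, -0.018, 0.0007, -0.0111, -0.0004, 0, 255], [0.001, -0.022, 0.0009, -0.0141, -0.0006, 0, 255]])

```text
time: 16.75
tool_pos: [0.5207, -0.0043, 0.1122]
tool_rot: [0.0, -0.02, 1.0, -0.017]
contact_force: [-0.5, 4.8, 2.3]
gripper_width: 0.282
```

```bash
python3 -c "
from h import *
st()"
```

```text
t16.75 face bx 0.1 by -55.0 z 50.20 mm tilt -0.0347 roll 0.0001 yaw 2.24 F [-0.47  4.84  2.29] T [1.118 0.012 0.017] tcp [ 0.5207 -0.0043  0.1122] w0.282
```

>>> step_arm(motion=[[0, -0.005, 0.0001, -0.003, -0.0001, 0, 255], [0, -0.009, 0.0003, -0.006, -0.0002, 0, 255], [0.001, -0.014, 0.0005, -0.009, -0.0003, 0, 255], [0.001, -0.018, 0.0007, -0.0122, -0.0004, 0, 255], [0.001, -0.022, 0.0008, -0.0153, -0.0006, 0, 255]])

```text
time: 17.25
tool_pos: [0.5212, -0.0152, 0.1125]
tool_rot: [0.001, -0.02, 0.999, -0.029]
contact_force: [-0.2, 4.0, 1.3]
gripper_width: 0.281
```

```bash
python3 -c "
from h import *
st();print(chord(-.068,.009,.0116));plan(-.068,-.068-np.arange(1,11)*.0025,.009,.0116)"
```

```text
t17.25 face bx 0.1 by -67.3 z 50.65 mm tilt -0.0576 roll 0.0001 yaw 2.24 F [-0.15  4.03  1.32] T [1.091 0.055 0.048] tcp [ 0.5212 -0.0152  0.1125] w0.281
(0.05127210532582053, -0.057822969355478454)
[0.000, -0.004, 0.0002, -0.0032, -0.0001, 0, 255], [0.000, -0.009, 0.0003, -0.0064, -0.0003, 0, 255], [0.001, -0.013, 0.0005, -0.0096, -0.0004, 0, 255], [0.001, -0.018, 0.0007, -0.0123, -0.0005, 0, 255], [0.001, -0.022, 0.0011, -0.0135, -0.0005, 0, 255], [0.001, -0.027, 0.0014, -0.0145, -0.0006, 0, 255], [0.001, -0.032, 0.0018, -0.0153, -0.0006, 0, 255], [0.001, -0.037, 0.0022, -0.0161, -0.0006, 0, 255], [0.002, -0.042, 0.0026, -0.0168, -0.0007, 0, 255], [0.002, -0.047, 0.0030, -0.0174, -0.0007, 0, 255],
```

```bash
python3 -c "
from h import *
print(chord(-.067,.0075,.0116),chord(-.08,.0075,.0116));plan(-.0675,-.0675-np.arange(1,11)*.0025,.0075,.0116)"
```

```text
(0.05102533156733606, -0.04660598033345716) (0.051550765016633734, -0.06477505453560208)
[0.000, -0.005, 0.0002, -0.0026, -0.0001, 0, 255], [0.000, -0.009, 0.0003, -0.0053, -0.0002, 0, 255], [0.001, -0.013, 0.0004, -0.0080, -0.0003, 0, 255], [0.001, -0.018, 0.0006, -0.0105, -0.0004, 0, 255], [0.001, -0.023, 0.0009, -0.0116, -0.0005, 0, 255], [0.001, -0.028, 0.0012, -0.0124, -0.0005, 0, 255], [0.001, -0.033, 0.0015, -0.0132, -0.0005, 0, 255], [0.001, -0.037, 0.0018, -0.0138, -0.0006, 0, 255], [0.002, -0.042, 0.0022, -0.0144, -0.0006, 0, 255], [0.002, -0.047, 0.0025, -0.0149, -0.0006, 0, 255],
```

>>> step_arm(motion=[[0, -0.005, -0.0004, -0.001, 0, 0, 255], [0, -0.01, -0.0004, -0.002, -0.0001, 0, 255], [0.001, -0.015, -0.0002, -0.003, -0.0001, 0, 255], [0.001, -0.02, 0.0, -0.004, -0.0002, 0, 255], [0.001, -0.025, 0.0003, -0.0048, -0.0002, 0, 255]])

```text
time: 17.75
tool_pos: [0.5218, -0.0275, 0.1129]
tool_rot: [0.001, -0.02, 0.999, -0.032]
contact_force: [-0.4, 5.7, 3.2]
gripper_width: 0.281
```

```bash
python3 -c "
from h import *
st()"
```

```text
t17.75 face bx 0.2 by -80.0 z 51.01 mm tilt -0.0640 roll -0.0002 yaw 2.24 F [-0.36  5.67  3.25] T [ 1.182  0.023 -0.019] tcp [ 0.5218 -0.0275  0.1129] w0.281
```

```bash
python3 -c "
from h import *
for y in(-.08,-.0825,-.085,-.0875,-.09,-.0925,-.105,-.118,-.13,-.138,-.145): print(y,np.array(chord(y,.0088,.0116)).round(5))"
```

```text
-0.08 [ 0.05182 -0.076  ]
-0.0825 [ 0.052  -0.0775]
-0.085 [ 0.05219 -0.07878]
-0.0875 [ 0.05238 -0.07993]
-0.09 [ 0.05258 -0.08096]
-0.0925 [ 0.05278 -0.08192]
-0.105 [ 0.05381 -0.08586]
-0.118 [ 0.05494 -0.08903]
-0.13 [ 0.05602 -0.09147]
-0.138 [ 0.05676 -0.0929 ]
-0.145 [ 0.05741 -0.09406]
```

>>> step_arm(motion=[[0, -0.0045, 0.0004, -0.003, -0.0001, 0, 255], [0, -0.009, 0.0008, -0.006, -0.0002, 0, 255], [0.001, -0.0135, 0.0011, -0.0085, -0.0003, 0, 255], [0.001, -0.018, 0.0014, -0.0105, -0.0004, 0, 255], [0.001, -0.023, 0.0018, -0.012, -0.0005, 0, 255]])

```text
time: 18.25
tool_pos: [0.5222, -0.0387, 0.1137]
tool_rot: [0.001, -0.019, 0.999, -0.041]
contact_force: [0.4, 5.7, 3.0]
gripper_width: 0.283
```

```bash
python3 -c "
from h import *
st()"
```

```text
t18.25 face bx 0.2 by -92.3 z 51.89 mm tilt -0.0813 roll -0.0001 yaw 2.24 F [0.39 5.68 3.05] T [1.524 0.014 0.018] tcp [ 0.5222 -0.0387  0.1137] w0.283
```

>>> step_arm(motion=[[0, -0.005, 0.0005, -0.0008, 0, 0, 255], [0, -0.01, 0.001, -0.0016, -0.0001, 0, 255], [0.001, -0.0145, 0.0015, -0.0024, -0.0001, 0, 255], [0.001, -0.0195, 0.002, -0.0031, -0.0001, 0, 255], [0.001, -0.0245, 0.0024, -0.0038, -0.0002, 0, 255]])

```text
time: 18.75
tool_pos: [0.5227, -0.0512, 0.1149]
tool_rot: [0.001, -0.019, 0.999, -0.044]
contact_force: [-0.1, 4.6, 3.9]
gripper_width: 0.283
```

```bash
python3 -c "
from h import *
st();f=eyes.grab_frame('scene');save(f,'s5.png');st()"
```

```text
t18.75 face bx 0.2 by -105.2 z 53.12 mm tilt -0.0874 roll -0.0000 yaw 2.24 F [-0.14  4.59  3.95] T [1.339 0.028 0.042] tcp [ 0.5227 -0.0512  0.1149] w0.283
t18.80 face bx 0.2 by -105.6 z 53.17 mm tilt -0.0879 roll -0.0000 yaw 2.23 F [-0.25  5.23  2.96] T [ 1.278  0.069 -0.009] tcp [ 0.5227 -0.0515  0.1149] w0.288
```

View pics/s5.png

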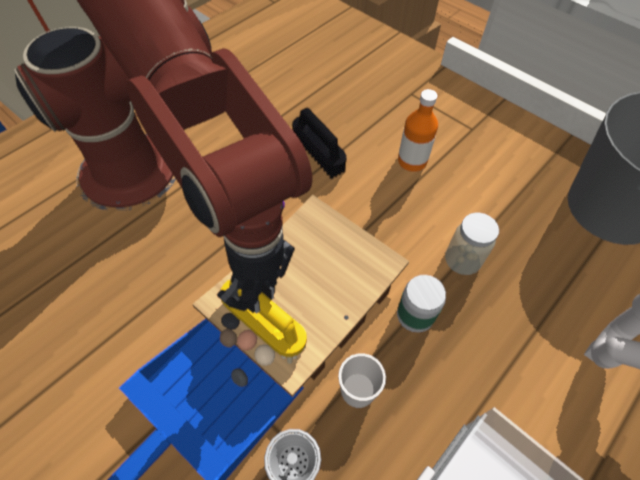

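>>> step_arm(motion=[[0, -0.0045, 0.0007, -0.0015, 0, 0, 255], [0, -0.009, 0.0013, -0.003, -0.0001, 0, 255], [0.001, -0.014, 0.0018, -0.0045, -0.0002, 0, 255], [0.001, -0.019, 0.0023, -0.0057, -0.0002, 0, 255], [0.001, -0.0238, 0.0028, -0.0067, -0.0003, 0, 255]])

```text
time: 19.3
tool_pos: [0.5231, -0.0634, 0.1162]
tool_rot: [0.001, -0.02, 0.999, -0.049]
contact_force: [-0.4, 4.7, 3.6]
gripper_width: 0.279
```

```bash
python3 -c "
from h import *
st()"
```

```text
t19.30 face bx 0.2 by -118.0 z 54.49 mm tilt -0.0982 roll 0.0000 yaw 2.24 F [-0.45  4.74  3.55] T [ 1.248  0.047 -0.005] tcp [ 0.5231 -0.0634  0.1162] w0.279
```

>>> step_arm(motion=[[0, -0.0045, 0.0009, -0.001, 0, 0, 255], [0, -0.009, 0.0015, -0.002, -0.0001, 0, 255], [0.001, -0.014, 0.0021, -0.003, -0.0001, 0, 255], [0.001, -0.0185, 0.0027, -0.0038, -0.0002, 0, 255], [0.001, -0.0232, 0.0033, -0.0045, -0.0002, 0, 255]])

```text
time: 19.8
tool_pos: [0.5236, -0.0752, 0.1178]
tool_rot: [0.001, -0.02, 0.998, -0.053]
contact_force: [0.4, 3.6, 1.5]
gripper_width: 0.281
```

```bash
python3 -c "
from h import *
st()"
```

```text
t19.80 face bx 0.2 by -130.3 z 56.14 mm tilt -0.1054 roll 0.0001 yaw 2.24 F [0.37 3.63 1.48] T [0.974 0.01  0.087] tcp [ 0.5236 -0.0752  0.1178] w0.281
```

>>> step_arm(motion=[[0, -0.005, -0.0001, 0.001, 0, 0, 255], [0, -0.01, 0.0002, 0.002, 0.0001, 0, 255], [0.001, -0.015, 0.0006, 0.002, 0.0001, 0, 255], [0.001, -0.02, 0.0011, 0.002, 0.0001, 0, 255]])

```text
time: 20.2
tool_pos: [0.5242, -0.085, 0.1185]
tool_rot: [0.001, -0.02, 0.999, -0.051]
contact_force: [-0.1, 4.4, 3.6]
gripper_width: 0.28
```

```bash
python3 -c "
from h import *
st()"
```

```text
t20.20 face bx 0.3 by -139.9 z 56.77 mm tilt -0.1017 roll 0.0000 yaw 2.24 F [-0.15  4.35  3.6 ] T [ 1.106  0.015 -0.003] tcp [ 0.5242 -0.085   0.1185] w0.280
```

>>> step_arm(motion=[[0, -0.005, 0.0008, 0, 0, 0, 255], [0, -0.01, 0.0014, 0, 0, 0, 255], [0.001, -0.015, 0.002, 0, 0, 0, 255], [0.001, -0.02, 0.0025, 0, 0, 0, 255], [0.001, -0.025, 0.003, 0, 0, 0, 255]])

```text
time: 20.7
tool_pos: [0.5247, -0.0975, 0.1199]
tool_rot: [0.001, -0.02, 0.999, -0.051]
contact_force: [-0.9, 4.1, 1.6]
gripper_width: 0.28
```

```bash
python3 -c "
from h import *
st()
for c in('scene','side'):
    f=eyes.grab_frame(c);save(f,c+'6.png')
st()"
```

```text
t20.70 face bx 0.3 by -152.4 z 58.21 mm tilt -0.1018 roll 0.0000 yaw 2.24 F [-0.86  4.11  1.61] T [ 1.104 -0.002 -0.014] tcp [ 0.5247 -0.0975  0.1199] w0.280
t20.80 face bx 0.3 by -152.7 z 58.30 mm tilt -0.1023 roll 0.0000 yaw 2.22 F [-0.49  2.54  2.28] T [0.809 0.045 0.053] tcp [ 0.5247 -0.0977  0.12  ] w0.283
```

View pics/scene6.png

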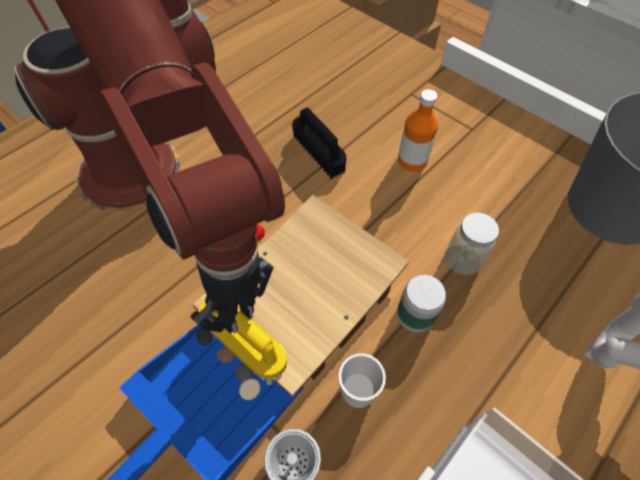

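View pics/side6.png

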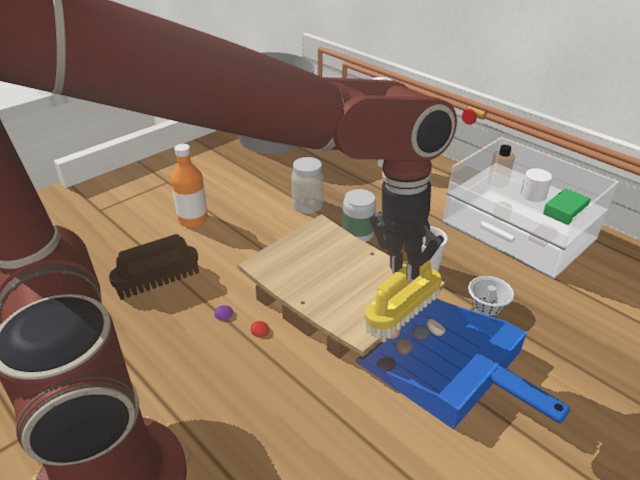

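>>> step_arm(motion=[[0, -0.005, 0.0006, 0, 0, 0, 255], [0, -0.01, 0.0012, 0, 0, 0, 255], [0.001, -0.015, 0.0018, 0, 0, 0, 255], [0.001, -0.02, 0.0024, 0, 0, 0, 255], [0.001, -0.02, 0.008, 0, 0, 0, 255], [0.001, -0.01, 0.03, 0, 0, 0, 255], [0.001, 0.02, 0.08, 0, 0, 0, 255], [0.001, 0.08, 0.13, 0.02, 0, 0, 255], [0, 0.16, 0.15, 0.04, 0, 0, 255], [0, 0.24, 0.16, 0.06, 0, 0, 255]])

```text
time: 21.8
tool_pos: [0.5253, 0.0233, 0.2022]
tool_rot: [0.003, -0.019, 1.0, -0.006]
contact_force: [0.6, 0.1, -3.3]
gripper_width: 0.279
```

```bash
python3 -c "
from h import *
st()
for c in('scene','side'):
    f=eyes.grab_frame(c);save(f,c+'7.png')
st()"
```

```text
t21.80 face bx 6.2 by -26.2 z 140.25 mm tilt -0.0130 roll -0.0067 yaw 2.17 F [ 0.6   0.08 -3.32] T [-0.011 -0.018 -0.042] tcp [0.5253 0.0233 0.2022] w0.279
t21.90 face bx 5.9 by -24.1 z 139.49 mm tilt -0.0119 roll -0.0058 yaw 2.46 F [ 0.19 -0.16 -3.21] T [-0.071  0.049 -0.02 ] tcp [0.5249 0.0254 0.2015] w0.286
```

View pics/scene7.png

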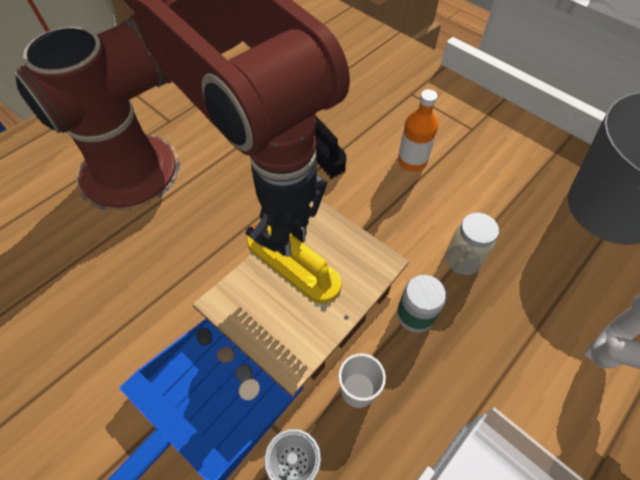

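View pics/side7.png

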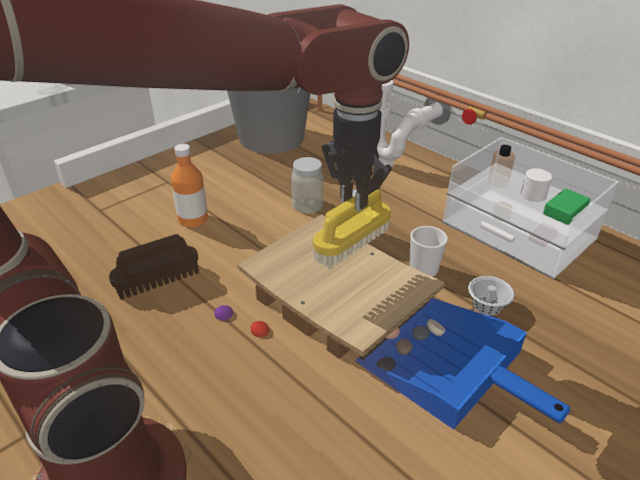

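```bash
python3 -c "
import cv2
a=cv2.imread('pics/scene7.png')[310:410,180:310];b=cv2.imread('pics/side7.png')[300:400,350:480]
import numpy as np
cv2.imwrite('pics/z7.png',np.vstack([cv2.resize(x,None,fx=3,fy=3,interpolation=cv2.INTER_CUBIC) for x in(a,b)]))"
```

```text
(no output)
```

View pics/z7.png

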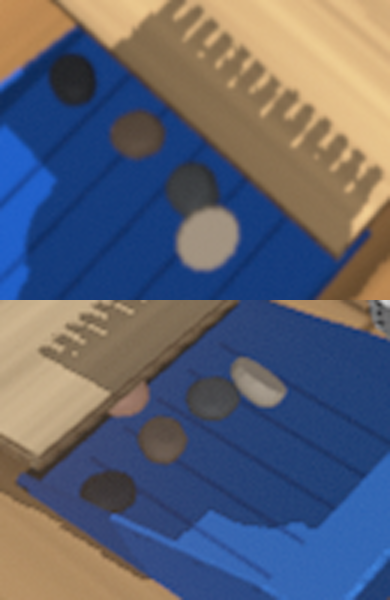

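```bash
python3 -c "
from h import *
import pickle;F=pickle.load(open('F0.pkl','rb'))
for n,u in[('pink vis centre',(392.5,333)),('pink low',(392,338)),('brown',(404,346)),('dark',(386,363.5)),('blue',(420.5,332.5))]:
    P=plane(F['side'],u,.011);d=P[:2]-C;print(n,P.round(3),'board x %.3f y %.3f'%(d[0]+d[1]*PSI,-d[0]*PSI+d[1]))
for n,u in[('dark',(205,337)),('brown',(226,355)),('blue',(244,373)),('white',(249,389))]:
    P=plane(F['scene'],u,.011);d=P[:2]-C;print(n,P.round(3),'board x %.3f y %.3f'%(d[0]+d[1]*PSI,-d[0]*PSI+d[1]))
"
```

```text
pink vis centre [ 0.509 -0.098  0.011] board x -0.016 y -0.146
pink low [ 0.499 -0.106  0.011] board x -0.026 y -0.153
brown [ 0.499 -0.133  0.011] board x -0.026 y -0.180
dark [ 0.446 -0.137  0.011] board x -0.080 y -0.182
blue [ 0.547 -0.133  0.011] board x 0.021 y -0.182
dark [ 0.449 -0.135  0.011] board x -0.077 y -0.181
brown [ 0.502 -0.131  0.011] board x -0.023 y -0.179
blue [ 0.549 -0.13   0.011] board x 0.024 y -0.180
white [ 0.576 -0.143  0.011] board x 0.050 y -0.193
```

>>> step_arm(motion=[[0, 0.05, 0, 0.004, 0, 0, 255], [-0.01, 0.13, 0, 0.008, 0, -0.02, 255], [-0.02, 0.22, 0, 0.008, 0, -0.04, 255], [-0.03, 0.31, 0, 0.008, 0, -0.06, 255], [-0.04, 0.4, 0, 0.008, 0, -0.08, 255], [-0.05, 0.48, 0, 0.008, 0, -0.0943, 255], [-0.056, 0.55, -0.03, 0.008, 0, -0.0943, 255], [-0.056, 0.59, -0.07, 0.008, 0, -0.0943, 255], [-0.056, 0.6, -0.1, 0.008, 0, -0.0943, 255], [-0.056, 0.6, -0.1, 0.008, 0, -0.0943, 255]])

```text
time: 22.9
tool_pos: [0.4948, 0.3214, 0.1461]
tool_rot: [-0.001, 0.051, 0.999, -0.002]
contact_force: [-1.0, -0.9, -3.2]
gripper_width: 0.281
```

>>> step_arm(motion=[[0, 0, -0.03, 0, 0, 0, 255], [0, 0, -0.06, 0, 0, 0, 255], [0, 0, -0.06, 0, 0, 0, 255], [0, 0, -0.06, 0, 0, 0, 255]])

```text
time: 23.3
tool_pos: [0.4965, 0.3219, 0.1193]
tool_rot: [0.001, 0.052, 0.999, -0.0]
contact_force: [0.3, -0.3, -2.2]
gripper_width: 0.279
```

```bash
python3 -c "
from h import *
s=st();print(s['tool_rot'])
f=eyes.grab_frame('wrist');save(f,'w8.png')
f=eyes.grab_frame('side');save(f,'side8.png')"
```

```text
t23.30 face bx -10.9 by 274.0 z 57.33 mm tilt -0.0011 roll -0.0022 yaw -5.93 F [ 0.26 -0.32 -2.19] T [-0.021  0.045  0.034] tcp [0.4965 0.3219 0.1193] w0.279
[ 1.16249663e-03  5.17194362e-02  9.98660876e-01 -4.51085492e-04]
```

View pics/w8.png

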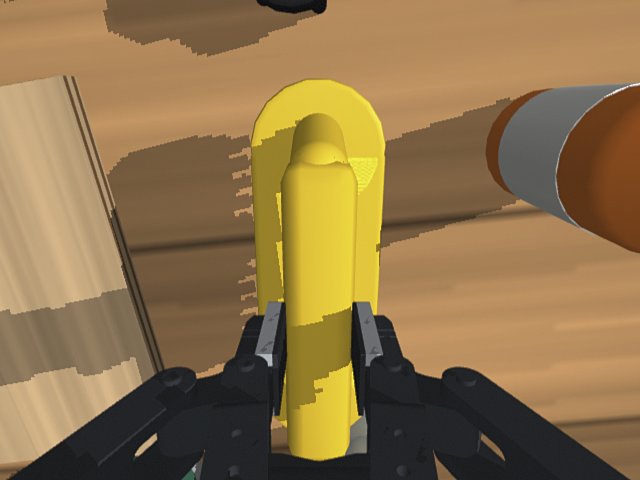

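View pics/side8.png

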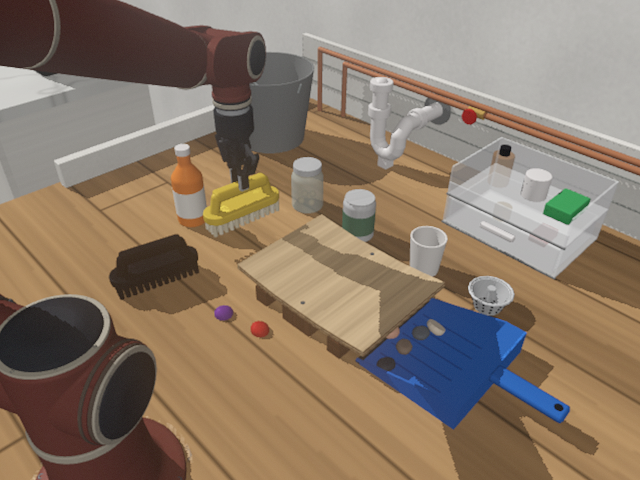

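>>> step_arm(motion=[[0.001, 0.007, -0.04, 0, 0, 0.001, 255], [0.001, 0.007, -0.075, 0, 0, 0.001, 255], [0.001, 0.007, -0.1, 0, 0, 0.001, 255], [0.001, 0.007, -0.108, 0, 0, 0.001, 255], [0.001, 0.007, -0.111, 0, 0, 0.001, 255], [0.001, 0.007, -0.112, 0, 0, 0.001, 255]])

```text
time: 24.0
tool_pos: [0.4977, 0.3265, 0.0647]
tool_rot: [0.002, 0.051, 0.999, 0.0]
contact_force: [-0.3, -0.6, -3.0]
gripper_width: 0.286
```

```bash
python3 -c "
from h import *
s=st()"
```

```text
t24.00 face bx -9.4 by 278.6 z 2.73 mm tilt 0.0001 roll -0.0044 yaw -5.79 F [-0.27 -0.6  -3.01] T [ 0.092  0.027 -0.048] tcp [0.4977 0.3265 0.0647] w0.286
```

>>> step_arm(motion=[[0, -0.001, -0.002, 0, 0, 0, 255], [0, -0.001, -0.004, 0, 0, 0, 255], [0, -0.001, -0.005, 0, 0, 0, 255], [0, -0.001, -0.005, 0, 0, 0, 255]])

```text
time: 24.4
tool_pos: [0.4979, 0.3259, 0.0624]
tool_rot: [0.002, 0.051, 0.999, 0.0]
contact_force: [-0.6, -0.5, 0.5]
gripper_width: 0.285
```

```bash
python3 -c "
from h import *
s=st()"
```

```text
t24.40 face bx -9.2 by 278.0 z 0.45 mm tilt -0.0000 roll -0.0047 yaw -5.79 F [-0.58 -0.49  0.51] T [-0.109  0.028  0.002] tcp [0.4979 0.3259 0.0624] w0.285
```

>>> step_arm(motion=[[0, 0, -0.0005, 0, 0, 0, 200], [0, 0, -0.0005, 0, 0, 0, 100], [0, 0, -0.0005, 0, 0, 0, 0], [0, 0, -0.0005, 0, 0, 0, 0], [0, 0, -0.0005, 0, 0, 0, 0], [0, 0, -0.0005, 0, 0, 0, 0], [0, 0, -0.0005, 0, 0, 0, 0], [0, 0, -0.0005, 0, 0, 0, 0]])

```text
time: 25.2
tool_pos: [0.4971, 0.3257, 0.0611]
tool_rot: [0.002, 0.05, 0.999, -0.0]
contact_force: [0.2, 0.8, -0.0]
gripper_width: 0.996
```

>>> step_arm(motion=[[0, 0, 0.04, 0, 0, 0, 0], [0, 0, 0.1, 0, 0, 0, 0], [0, 0, 0.18, 0, 0, 0, 0], [0, 0, 0.26, 0, 0, 0, 0], [0, 0, 0.32, 0, 0, 0, 0], [-0.06, 0, 0.34, 0, 0, 0, 0], [-0.14, 0, 0.34, 0, 0, 0, 0], [-0.22, 0, 0.34, 0, 0, 0, 0], [-0.24, 0, 0.34, 0, 0, 0, 0], [-0.24, 0, 0.34, 0, 0, 0, 0]])

```text
time: 26.2
tool_pos: [0.3763, 0.3259, 0.2314]
tool_rot: [0.002, 0.05, 0.999, 0.0]
contact_force: [0.6, 0.7, 0.5]
gripper_width: 0.996
```

```bash
python3 -c "
from h import *
s=st()
for c in('scene','side'):
    f=eyes.grab_frame(c);save(f,c+'9.png')
    print(eyes.pinpoint('brush_grip',c))"
```

```text
t26.20 face bx -130.7 by 282.9 z 169.42 mm tilt 0.0000 roll -0.0042 yaw -5.70 F [0.58 0.71 0.52] T [ 0.014 -0.025 -0.008] tcp [0.3763 0.3259 0.2314] w0.996
[{'uv': [317.7, 127.2], 'p': 0.75}, {'uv': [390.7, 183.7], 'p': 0.65}]
[{'uv': [242.0, 210.0], 'p': 0.82}, {'uv': [151.0, 249.5], 'p': 0.68}, {'uv': [403.3, 346.8], 'p': 0.36}]
```

View pics/scene9.png

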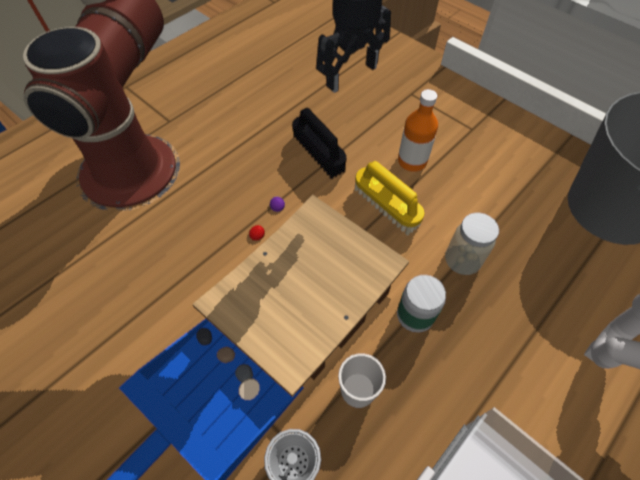

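View pics/side9.png

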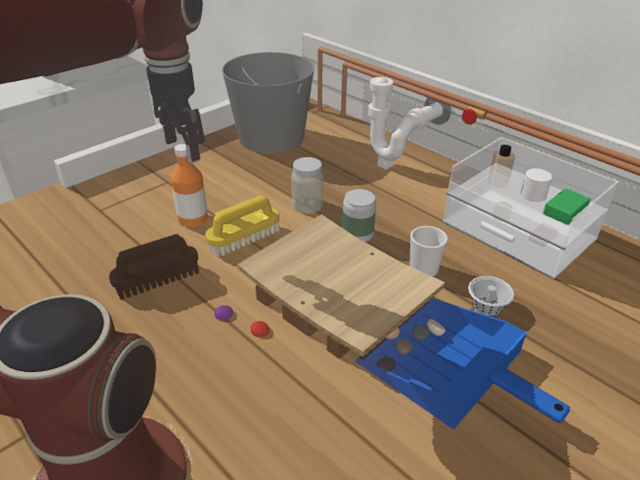

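```bash
python3 -c "
from plant import manip
print(manip.job_done())"
```

```text
the job is handed in; nothing more can be done
None
```

I swept the whole panel with the yellow brush, and the wood is clear of pebbles and shells. The brush is back where it stood, bristles down and released. I handed the job in at about 26 s on the robot's clock.

- **Stroke:** It ran from the far end to just past the dustpan end at about 25 mm/s, with the brush tilted to match each curled end. The far end rises about 11.6 mm, found by touch. The dustpan end rises about 9.5 mm, estimated from the pictures and corrected by force along the way.
- **Pressure:** During the stroke the bristle force was between about 3.7 and 6.4 N, mostly close to 5 N. While I was feeling for the far end before the stroke, it briefly reached about 9 N. That is well below the 18 N at which the bristles are crushed. Single force readings scatter by about half a newton, so the evenness is known only to that level.
- **Last pictures:** Four of the five pieces are plainly in the dustpan. The pink one lies partly under the panel's edge and shows only in the side camera. I measured it about 15 to 20 mm inside the lip, so it should be in the tray, but I could not see it fully.
- **Other things:** The brush is back to within about 3 pixels of where the networks first found it. Nothing else looks moved in the pictures, and the gripper is open, clear and shows no contact force.

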